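# Try the key in the bicycle ground-anchor lock

### The arm

A 6-joint arm with a two-finger parallel gripper is mounted at the origin on the work surface. World frame = base frame: x ahead of the robot, y to its left, z up, the work surface at z = 0. Lengths are in m, angles in degrees, forces in N, time in s.
With the tool pointing down it reaches from about 0.4 to 0.825 m from the base axis. Payload 7 kg.
Tool frame: the origin (TCP) lies on the centre line of the jaws, within the pads' length; the fingertips stand 17 mm ahead of it and the grasp point (between the pads) lies 2 mm behind it; y points along the fingers, z is the direction in which the jaws open and shut, and the axes are right-handed (so a half turn about y gives the same grasp; the last joint's range is limited). The gripper opens to 88 mm and grips with 3 to 60 N. Pads are 19 mm wide; open, the fingers measure 130 mm over their backs; the gripper's body (78 mm by 193 mm) begins 47 mm behind the grasp point.
Start: joints at [84.746, 20.546, 0.682, 0, -70.136, -16.507], TCP at [0.25, 0.627, 0.244] pointing down, gripper open.
Joint ranges: [-176.03, 176.03], [-82.01, 121.73], [-58.28, 71.71], [-173.87, 95.51], [-174.79, -0.11], [-173.66, 173.66]. Speed limits (degrees/s): [136.94, 136.94, 172.46, 180, 180, 180].

### API

Orientations are given as [roll, pitch, yaw] about the fixed x, y, z axes, in that order (R = Rz(yaw) Ry(pitch) Rx(roll)).
In Python, from plant import r, capture, camera_info gives the robot as it stands. The module is installed in compiled form; this text tells all that it offers.
- The arm moves only by the tool apply_moves, never from a script. Its argument "deltas" is a list of rows, each an object of numbers: "tx", "ty", "tz": the shift along the tool's x, y, z in m; "turn": the turn about the tool's y in rad; "gripper": the finger opening in m, from 0 to 0.0876. A call has 1 to 5 rows; each row is the pose to reach, as a shift and turn from the pose commanded when the call began, along the tool's axes at that moment; what a row does not reach only later rows make up. A row lasts 1/10 s, in which the tool goes at most 50 mm and 8.59 degrees, less where a joint would pass 70% of its speed; a pose out of reach is approached as far as the arm can. A call with a gripper value outside its range is refused whole. The fingers move at their own pace and stop on an object; "newtons" is the grip in N (left out, the last holds). Time passes only in rows, so rows that repeat a pose let the fingers close. It gives the time, the measured TCP pose, the force and the opening at its end, in the units of the state.
- r.get_state(): the state, without advancing time (a new reading comes with each control period).
- capture(name): name is "scene" or "top" or "wrist"; returns (picture, depth): 480x640x3 uint8, red, green, blue; 480x640 float32, m along the optical axis (not along the pixel's ray), 0 where there is no reading.
- camera_info(name): a dict with "K" (3x3 intrinsics, pixels), "eye" and "orientation" of the camera in the world; the wrist camera has in their place "tool_from_camera" (4x4, takes a point from camera to tool coordinates, whose origin is the TCP and whose axes are the tool frame's). Camera axes: x right, y up, looking along -z (the intrinsics and any distortion apply to the point x, -y, -z); pixel columns grow to the right and rows downward; lengths in m; the calibration is good to about 2 mm. A picture is of the moment at which its call begins: read the wrist's pose just before it. camera_info takes no time and is no camera call.
- r.close_job(): hands the job in, once; it reports no verdict.
The state is a dict: "time_s": time; "joints": joint angles; "qd": joint speeds; "joint_torque": joint torques, N m; "tcp_pos": TCP position; "eef_rot": TCP orientation; "contact_force": force on the tool from outside, world axes, zero at the start; "moment": the same for the moment, N m; "gripper_width": finger opening in m.
Only numpy, scipy, OpenCV 4.12 (cv2) and the standard library are available. Lean on these libraries where they do the work, as an engineer would, in place of code of your own. Each camera call takes 0.05 s, during which the arm holds its last target.

### The job

Before the customer collects this ground-anchor lock, try its key. Take the orange-headed key off the sloping rest, stand it upright in the slot of the wooden key block and let go, then take it afresh by its head, push it fully home in the lock, turn it clockwise to its stop and back home, draw it out, and leave it standing fully down in the key block. Leave everything else on the counter where it is.

Things in the scene. Friction and masses are not known exactly. Their poses are not given: they have to be found in the camera images.
- key_head (a point): Centre of the orange plastic head of the only loose key (105 mm long, about 80 g). Head 12 (x) x 44 (y) x 50 (z) mm. z runs along the key from the blade's tip to the head's top, y across its width, x through its thickness. This point is 80 mm from the tip, 25 mm below the head's top, 40 mm above the shoulder (see key_tip). It works either way round (half turn about z).
- key_tip (a point): End of the key's steel blade, 80 mm from key_head along the key's -z; same axes. Blade 6 (x) x 16 (y) mm, 40 mm long, the last 6 mm tapering to 3 x 11 mm. Above it an orange neck 12 x 26 mm, 15 mm long, whose lower end is the shoulder; then the head.
- rack: Sloping key rest, fixed; origin under its base board 140 (x) x 80 (y) x 10 mm, z up. A black rail only 30 mm wide (y) rises at 30 degrees towards +x (away from the robot), open on both sides above the board. At the start the key lies flat on it, head at the upper end, its x axis pointing down into the rail; head centre 15 mm to +x, 92 mm up; head overhangs the rail 7 mm each side.
- block_mouth (a point): Wooden key block, 60 (x) x 70 (y) mm, 60 mm high, fixed. This point is the centre of the slot's mouth in its top face, 60 mm above the table; z up. The slot is upright, 11 mm (x) by 21 mm (y, long side), 45 mm deep; a key fully down rests with its shoulder on the top face, its tip 40 mm below this point.
- lock: Dark steel ground-anchor bicycle lock, 110 x 110 mm, 70 mm high, fixed; origin under its centre, z up. A low steel loop reaches 95 mm out on its +x side; a white index mark is on its top towards +y. A square brass plug with the keyway is in the middle of its flat top.
- lock_mouth (a point): Centre of the keyway's mouth in the lock's brass plug, 70 mm above the table, on the plug's upright turning axis; axes as lock, fixed when the plug turns. With the plug home the keyway is 8 mm along x and 18 mm along y (long side), 44.5 mm deep. A key fully home rests with its shoulder on the plug, its tip 40 mm below this point.
- lock_plug (a joint): Turn of the brass plug in rad: 0 = home (as at the start, a stop), growing clockwise seen from above to its other stop at 1.31 (75 degrees). Light friction (0.06 N m), no spring: it stays where it is left.
- oil_mid (a point): Bystander, loose: black bottle with a green cap, 44 mm across, 130 mm high; point at its middle. Leave it alone.
- plantjar_mid (a point): Bystander, loose: green glass jar with a succulent, 60 mm across, 125 mm high; point at its middle. Leave it alone.
- twine_mid (a point): Bystander, loose: cork-coloured spool of twine standing on end, 52 mm across, 70 mm high; point at its middle. Leave it alone.
- carton_mid (a point): Bystander, loose: small cardboard carton 60 x 100 x 50 mm with a white band; point at its middle. Leave it alone.
- bell_mid (a point): Bystander, loose: brass bicycle bell dome, 54 mm across, 32 mm high; point at its middle. Leave it alone.
- wrench_mid (a point): Bystander, loose: steel spanner 180 mm long, lying flat (7 mm thick), long axis along its x; point at its middle. Leave it alone.
- pump_mid (a point): Bystander, loose: mini pump 180 mm long, lying, 32 mm across, long axis along its x; point at its middle. Leave it alone.
Mind the look-alikes: they are no part of the job. What is shaped like the lock but pink or turquoise is not meant.

How it is judged:
By the outcome, as a careful person would: the job done as asked, in the order asked, and still so for the second after the job is handed in, with the robot touching nothing.
It also fails if it takes over 72 s, if anything falls off the work surface, if the arm or the gripper's body presses on something with over 40 N, if the wrist force passes 120 N, or if a joint passes its speed limit or range.

## Working session

There is one attempt and no reset: what is moved stays moved. The work goes in short steps, Python scripts to look and compute and a tool call to move; the robot and the scene stay as the last step left them, time stands still between calls to the robot, and variables do not carry over. Pictures are saved under pics/ and viewed, and the job is handed in when it is done.

Besides the shell and the picture viewer there is one more tool, called by a JSON object that holds its "api" and its "payload", one argument or row to a line. apply_moves: Moves the arm, as the interface text tells. Its arguments: {"type":"object","properties":{"deltas":{"type":"array","items":{"type":"object","properties":{"tx":{"type":"number"},"ty":{"type":"number"},"tz":{"type":"number"},"turn":{"type":"number"},"gripper":{"type":"number"}}}},"newtons":{"type":"number"}},"required":["deltas"]}

```bash
mkdir -p pics; ls
python3 - <<'E'
from plant import r,capture,camera_info
import cv2,numpy as np
s=r.get_state();print(s)
for n in("scene","top"):
    p,d=capture(n);cv2.imwrite(f"pics/{n}0.png",p[:,:,::-1]);np.save(f"{n}0.npy",d);np.save(f"{n}0p.npy",p);print(camera_info(n))
print(camera_info("wrist"))
E
```

```text
pics
{'time_s': 0.0, 'joints': array([ 8.47447223e+01,  2.05932006e+01,  6.34107285e-01, -1.97568934e-02,
       -7.01366288e+01, -1.65061408e+01]), 'qd': array([0.0686108 , 0.00637131, 0.00059016, 0.03917803, 0.03493821,
       0.02379659]), 'joint_torque': array([-8.58264157e-04, -5.82719421e+01,  2.93044227e+01,  6.99798077e+00,
        6.82516897e-03, -1.62788510e-04]), 'tcp_pos': array([0.25011332, 0.62645454, 0.24260642]), 'eef_rot': array([-8.99029454e+01,  9.39176759e-03,  1.58231861e+02]), 'contact_force': array([-0.86716402,  0.38147619, -0.72444753]), 'moment': array([ 0.02117233, -0.0005551 ,  0.01881653]), 'gripper_width': 0.08769524206977335}
{'K': array([[462.3689379 ,   0.        , 320.41937664],
       [  0.        , 462.3689379 , 235.44535437],
       [  0.        ,   0.        ,   1.        ]]), 'eye': array([ 1.01171703, -0.56459389,  1.13179228]), 'orientation': array([36.55910439, -0.27189208, 39.67038789])}
{'K': array([[469.1334959 ,   0.        , 322.16234755],
       [  0.        , 469.1334959 , 234.40273946],
       [  0.        ,   0.        ,   1.        ]]), 'eye': array([0.37119149, 0.02741594, 1.14908285]), 'orientation': array([  6.60526177,   0.97302157, -89.4855029 ])}
{'K': array([[331.15927697,   0.        , 322.21557096],
       [  0.        , 331.15927697, 239.36866596],
       [  0.        ,   0.        ,   1.        ]]), 'tool_from_camera': array([[-1.76046985e-04, -9.69416757e-01, -2.45420291e-01,
        -6.48972933e-02],
       [-3.01424172e-04,  2.45420336e-01, -9.69416715e-01,
        -1.41602507e-01],
       [ 9.99999939e-01, -9.66872817e-05, -3.35411153e-04,
        -8.94644798e-04],
       [ 0.00000000e+00,  0.00000000e+00,  0.00000000e+00,
         1.00000000e+00]])}
```

View pics/scene0.png

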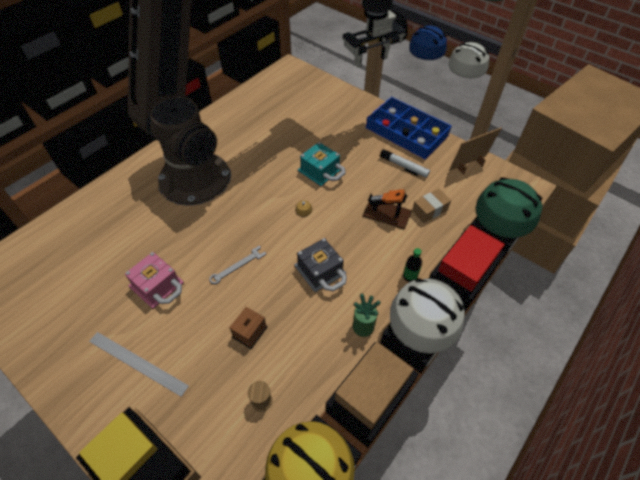

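View pics/top0.png

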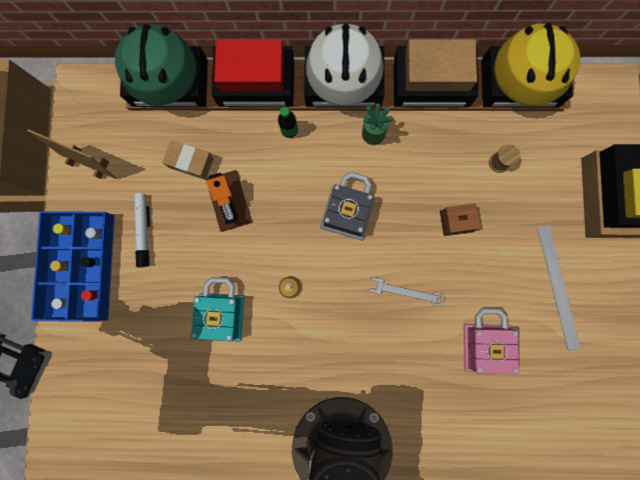

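The orange key lies on the dark rest at about (222,195) in the top picture. The dark lock's plug is at (348,208); the look-alikes are turquoise at (218,318) and pink at (492,350). The wooden block's slot is at (462,218). Next I'll crop closer and measure.

```bash
cat > h.py <<'E'
from plant import r,capture,camera_info
import cv2,numpy as np
from scipy.spatial.transform import Rotation as R
def cam(n,s=None):
    i=camera_info(n);K=i["K"]
    if n=="wrist":
        s=s or r.get_state();T=np.eye(4);T[:3,:3]=R.from_euler('xyz',s["eef_rot"],degrees=True).as_matrix();T[:3,3]=s["tcp_pos"]
        return K,T@i["tool_from_camera"]
    T=np.eye(4);T[:3,:3]=R.from_euler('xyz',i["orientation"],degrees=True).as_matrix();T[:3,3]=i["eye"];return K,T
def world(u,v,d,K,T):
    u,v,d=map(np.asarray,(u,v,d))
    p=np.stack([(u-K[0,2])/K[0,0]*d,-(v-K[1,2])/K[1,1]*d,-d],-1)
    return p@T[:3,:3].T+T[:3,3]
def cloud(d,K,T):
    v,u=np.mgrid[:480,:640];return world(u,v,d,K,T)
def onz(u,v,z,K,T):
    ray=world(u,v,1.0,K,T)-T[:3,3];return T[:3,3]+ray*(z-T[2,3])/ray[2]
def pix(P,K,T):
    q=(np.asarray(P)-T[:3,3])@T[:3,:3];return K[0,2]-K[0,0]*q[...,0]/q[...,2],K[1,2]+K[1,1]*q[...,1]/q[...,2]
def Rt(s): return R.from_euler('xyz',s["eef_rot"],degrees=True).as_matrix()
E
python3 - <<'E'
from h import *
K,T=cam("top");d=np.load("top0.npy");p=np.load("top0p.npy")
C=cloud(d,K,T)
for n,(u,v) in dict(table=(400,350),lock=(360,222),plug=(342,205),block=(450,215),key=(218,184),oil=(286,115),bell=(289,286)).items(): print(n,C[v,u],d[v,u])
for n,(u0,v0,w) in dict(key=(190,155,80),lock=(310,165,80),block=(430,190,64)).items():
    cv2.imwrite(f"pics/c_{n}.png",cv2.resize(p[v0:v0+w,u0:u0+w,::-1],(480,480),interpolation=cv2.INTER_CUBIC))
# rough top faces
for n,(u0,v0,u1,v1,zl,zh) in dict(lock=(315,170,380,245,.06,.08),block=(435,195,490,240,.052,.068)).items():
    c=C[v0:v1,u0:u1].reshape(-1,3);m=(c[:,2]>zl)&(c[:,2]<zh);q=c[m];print(n,q.mean(0),m.sum(),cv2.minAreaRect((q[:,:2]*1000).astype(np.float32)))
E
cd pics; python3 -c "
import cv2;import numpy as np
cv2.imwrite('c3.png',cv2.resize(np.hstack([cv2.imread(f'c_{n}.png') for n in('key','lock')]),(800,400)))"
```

```text
table [ 0.22699361 -0.14070205 -0.00130339] 1.1230116
lock [ 0.52546868 -0.04061469  0.07072716] 1.0875477
plug [0.56503379 0.00127294 0.07156165] 1.0920136
block [ 0.544509   -0.25078341  0.06248164] 1.0941622
key [0.60648758 0.28525448 0.10215818] 1.07147
oil [0.75872904 0.12957233 0.13258293] 1.055953
bell [0.37671081 0.1246197  0.0369418 ] 1.1069736
lock [ 0.55640235 -0.0136649   0.07005412] 1635 ((557.3253784179688, -13.67166519165039), (95.91868591308594, 96.51951599121094), 73.76549530029297)
block [ 0.53889301 -0.28067765  0.06051073] 762 ((539.3948974609375, -281.684326171875), (60.18846130371094, 71.32048797607422), 8.47933292388916)
```

View pics/c3.png

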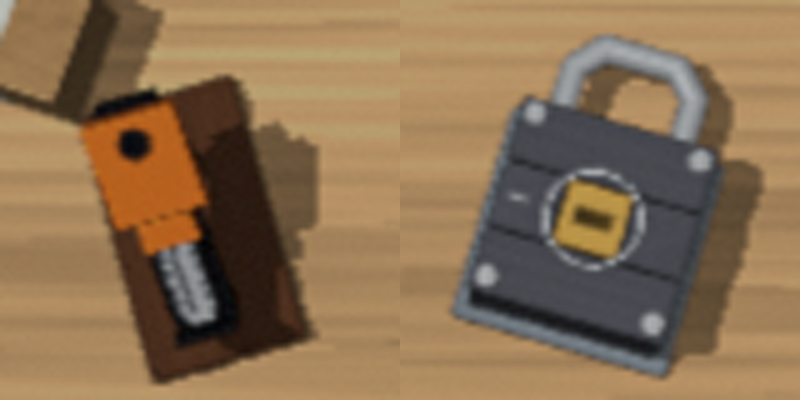

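View pics/c_block.png

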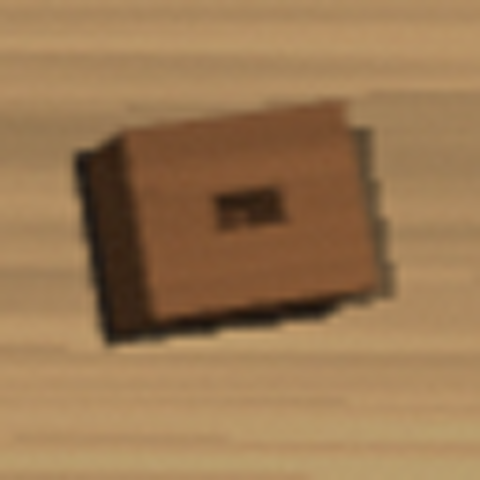

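Run:
```python
from h import *
K,T=cam("top");d=np.load("top0.npy");p=np.load("top0p.npy").astype(int)
C=cloud(d,K,T)
hsv=cv2.cvtColor(np.uint8(p),cv2.COLOR_RGB2HSV)
m=(hsv[...,0]<14)&(hsv[...,1]>180)&(hsv[...,2]>150);m[:, :195]=0;m[:,255:]=0;m[:160]=0;m[240:]=0
q=C[m];print("orange",m.sum(),q.mean(0),q.min(0),q.max(0))
c=q-q.mean(0);w,V=np.linalg.eigh(c.T@c);print(w,V)
ax=V[:,2]*np.sign(V[0,2]);print("yaw",np.degrees(np.arctan2(ax[1],ax[0])),"elev",np.degrees(np.arcsin(ax[2])))
t=c@ax;print(t.min(),t.max()); 
# head only: top end
print("headtop end pts",q[t>t.max()-.003].mean(0))
# rail
def rect(n,u0,v0,u1,v1,f):
    mm=f[v0:v1,u0:u1];v,u=np.nonzero(mm);return v+v0,u+u0
# lock plug brass
m=(hsv[...,0]>15)&(hsv[...,0]<30)&(hsv[...,1]>120)&(hsv[...,2]>120)
v,u=rect('',335,195,362,222,m);P=np.array([onz(a,b,.07,K,T) for a,b in zip(u,v)]);print("plug",cv2.minAreaRect((P[:,:2]*1000).astype(np.float32)))
# carton, twine..
for n,(u,v) in dict(carton=(188,155),carton2=(172,150),rackboard=(235,185),oilcap=(285,112),plant=(375,125),twine=(505,155)).items(): print(n,C[v,u])
g=cv2.cvtColor(np.uint8(p),cv2.COLOR_RGB2GRAY)
print(g[212:224,455:472]);print(g[200:216,338:358])
```

```text
orange 375 [0.59060701 0.28074109 0.10507063] [0.37119149 0.02741594 0.07593232] [0.62420963 0.30889116 1.14908285]
[0.05255646 0.09783874 4.87046268] [[-0.39654354 -0.8971481  -0.19462402]
 [ 0.90745681 -0.35100964 -0.23089905]
 [ 0.13883574 -0.26817442  0.95331376]]
yaw 49.87257513686223 elev -72.42333913985314
-1.0964672724050137 0.024665978452990418
headtop end pts [0.57080262 0.28625719 0.07874751]
plug ((557.3385620117188, -13.299640655517578), (30.352542877197266, 30.16952133178711), 74.51129913330078)
carton [0.68853733 0.3725718  0.05264643]
carton2 [0.70293184 0.41446427 0.04550596]
rackboard [0.62519442 0.26577545 0.00862211]
oilcap [0.76581004 0.1319741  0.13238369]
plant [ 0.73732769 -0.07064859  0.12893626]
twine [ 0.68547307 -0.3791043   0.07363937]
[[ 94  94  96  96  96  97  98  97  97  98  99  99  98  98  97 100  98]
 [ 96  98  98  96  96  98  98  98  96  98  98  95  95  98  96  96  95]
 [ 94  96  96  96  95  94  94  92  92  89  86  82  86  92  94  93  92]
 [ 94  94  91  86  80  76  70  65  58  55  50  56  74  89  95  95  94]
 [ 91  90  87  66  42  38  37  38  37  37
[... 1188 characters left out ...]
 148 122
   71 123]
 [117 145  73  81 132 146 119  61  48  49  52  58  63  74 102 132 139 103
   67 125]
 [126 152  69  95 149 144 120  90  73  62  58  55  57  66 105 143 134  83
   67 125]
 [125 149  74 104 147 149 146 144 131 114 100  84  74  78 116 149 129  68
   71 121]
 [111 124  90 128 148 151 151 151 150 150 148 140 128 121 140 150 123  61
   75 105]
 [ 74  94 108 129 146 149 150 152 149 150 149 150 149 148 149 141 103  65
   98 114]
 [ 55 111 147 110 120 130 144 146 149 150 149 150 150 152 150 128  72  73
  109 117]
 [ 69  75  97 102  74  72  86 102 129 142 144 148 150 151 147 119  70 105
  123  87]
 [ 71  72  79 103 116  86  62  57  63  72 100 122 130 142 137 113 107 118
   90  74]]
```

Run:
```python
from h import *
K,T=cam("top");d=np.load("top0.npy");p=np.load("top0p.npy")
C=cloud(d,K,T)
hsv=cv2.cvtColor(p,cv2.COLOR_RGB2HSV)
m=(hsv[...,0]<14)&(hsv[...,1]>180)&(hsv[...,2]>150)&(d>.5);m[:, :195]=0;m[:,255:]=0;m[:160]=0;m[240:]=0
q=C[m];q=q[q[:,2]>.06]
for _ in range(2):
    c=q-np.median(q,0);w,V=np.linalg.eigh(c.T@c);q=q[abs(c@V[:,0])<.006]
print(len(q),q.mean(0),V[:,0])
c=q-q.mean(0)
ax=V[:,2]*np.sign(V[0,2]);print("yaw",np.degrees(np.arctan2(ax[1],ax[0])),"elev",np.degrees(np.arcsin(ax[2])))
t=c@ax;s=c@V[:,1];print(t.min(),t.max(),s.min(),s.max())
h=t>t.max()-.045;print("wide",s[h].min(),s[h].max())
print("rect",cv2.minAreaRect((np.c_[t,s]*1000).astype(np.float32)))
n=V[:,0]*np.sign(V[2,0])
top=q.mean(0)+ax*t.max()+V[:,1]*(s[h].min()+s[h].max())/2
print("head centre",top-ax*.025-n*.006)
# rack base board rect
m=(C[...,2]>.004)&(C[...,2]<.016)&(d>.5)&(hsv[...,2]<110);m[:, :195]=0;m[:,255:]=0;m[:160]=0;m[240:]=0
P=C[m];print(len(P),cv2.minAreaRect((P[:,:2]*1000).astype(np.float32)))
```

```text
370 [0.59293641 0.28349881 0.09381814] [-0.48149973 -0.14824613  0.86381774]
yaw 16.235200720780345 elev 30.249095409888582
-0.032071977812551604 0.03030607523544624 -0.02168958549813039 0.020791048309012846
wide -0.02168958549813039 0.020791048309012846
rect ((-0.8760986328125, -0.17154312133789062), (42.4515495300293, 62.2641716003418), 88.24946594238281)
head centre [0.60009896 0.28610063 0.09131122]
1006 ((604.7647705078125, 286.3163146972656), (184.67910766601562, 105.59534454345703), 26.340444564819336)
```

```bash
cat >> h.py <<'E'
def plan(pos,yaw,s=None):
    s=s or r.get_state();A=Rt(s);y0=np.degrees(np.arctan2(A[1,0],A[0,0]))
    dl=A.T@(np.array(pos)-s["tcp_pos"]);dy=(yaw-y0+180)%360-180
    print("t",round(s["time_s"],2),"tcp",s["tcp_pos"].round(4),"yaw",round(y0,2),"| need tx ty tz",dl.round(4),"turn",round(-np.radians(dy),4),"n",round(np.linalg.norm(dl)/.05,1),"F",s["contact_force"].round(1),"w",round(s["gripper_width"],4),"j6",s["joints"][5].round(1))
E
python3 -c "
from h import *
plan((.607,.288,.20),196.3)"
```

```text
t 0.1 tcp [0.2501 0.6265 0.2427] yaw 158.23 | need tx ty tz [-0.457   0.0431  0.182 ] turn -0.6644 n 9.9 F [ 0.2  0.9 -0.2] w 0.0877 j6 -16.5
```

{"api": "apply_moves", "payload": {
  "deltas": [
    {"tx": -0.045,"tz": 0.018,"turn": -0.066,"gripper": 0.085},
    {"tx": -0.09,"tz": 0.036,"turn": -0.132},
    {"tx": -0.136,"tz": 0.054,"turn": -0.198},
    {"tx": -0.182,"tz": 0.072,"turn": -0.264},
    {"tx": -0.228,"tz": 0.09,"turn": -0.33}
  ]
}}

```text
invalid input at $.deltas[0]: expected keys tx, ty, tz, turn, gripper
```

```bash
python3 -c "
from h import *
plan((.607,.288,.20),196.3)"
```

```text
t 0.1 tcp [0.2501 0.6265 0.2427] yaw 158.23 | need tx ty tz [-0.457   0.0431  0.182 ] turn -0.6644 n 9.9 F [ 0.2  0.9 -0.2] w 0.0877 j6 -16.5
```

{"api": "apply_moves", "payload": {
  "deltas": [
    {"tx": -0.045,"ty": 0,"tz": 0.018,"turn": -0.066,"gripper": 0.085},
    {"tx": -0.09,"ty": 0,"tz": 0.036,"turn": -0.132,"gripper": 0.085},
    {"tx": -0.136,"ty": 0.005,"tz": 0.054,"turn": -0.198,"gripper": 0.085},
    {"tx": -0.182,"ty": 0.01,"tz": 0.072,"turn": -0.264,"gripper": 0.085},
    {"tx": -0.228,"ty": 0.015,"tz": 0.09,"turn": -0.33,"gripper": 0.085}
  ]
}}

```text
time_s: 0.6
tcp_pos: [0.4296, 0.4571, 0.2281]
eef_rot: [-90.0, -0.0, 177.3]
contact_force: [-0.2, 0.6, 0.9]
gripper_width: 0.0851
```

```bash
python3 -c "
from h import *
plan((.607,.288,.20),196.3)"
```

```text
t 0.6 tcp [0.4296 0.4571 0.2281] yaw 177.33 | need tx ty tz [-0.1852  0.0281  0.1607] turn -0.3311 n 4.9 F [-0.2  0.6  0.9] w 0.0851 j6 22.7
```

{"api": "apply_moves", "payload": {
  "deltas": [
    {"tx": -0.036,"ty": 0.005,"tz": 0.031,"turn": -0.066,"gripper": 0.075},
    {"tx": -0.072,"ty": 0.01,"tz": 0.062,"turn": -0.132,"gripper": 0.075},
    {"tx": -0.109,"ty": 0.016,"tz": 0.094,"turn": -0.198,"gripper": 0.075},
    {"tx": -0.146,"ty": 0.022,"tz": 0.127,"turn": -0.264,"gripper": 0.075},
    {"tx": -0.185,"ty": 0.028,"tz": 0.161,"turn": -0.331,"gripper": 0.075}
  ]
}}

```text
time_s: 1.1
tcp_pos: [0.6049, 0.2885, 0.2002]
eef_rot: [-90.0, -0.0, -163.7]
contact_force: [0.5, 1.9, -0.6]
gripper_width: 0.0749
```

```bash
python3 -c "
from h import *
s=r.get_state()
p,d=capture('wrist');K,T=cam('wrist',s)
cv2.imwrite('pics/w1.png',p[:,:,::-1])
C=cloud(d,K,T)
hsv=cv2.cvtColor(p,cv2.COLOR_RGB2HSV)
m=(hsv[...,0]<14)&(hsv[...,1]>180)&(hsv[...,2]>110)&(d>.05)
q=C[m];q=q[q[:,2]>.06]
for _ in range(3):
    c=q-np.median(q,0);w,V=np.linalg.eigh(c.T@c);q=q[abs(c@V[:,0])<.003]
c=q-q.mean(0);ax=V[:,2]*np.sign(V[0,2]);n=V[:,0]*np.sign(V[2,0]);b=np.cross(n,ax)
t=c@ax;x=c@b;print(len(q),q.mean(0),np.degrees(np.arctan2(ax[1],ax[0])),np.degrees(np.arcsin(ax[2])),t.min(),t.max())
h=t>t.max()-.045;lo,hi=np.percentile(x[h],[.5,99.5]);print(lo,hi)
print('centre',q.mean(0)+ax*(np.percentile(t,99.8)-.025)+b*(lo+hi)/2-n*.006)
plan((.607,.288,.093),196.3,s)
"
```

```text
181 [0.60448783 0.29024588 0.09837638] 28.97459933495923 25.314662687440173 -0.04787212284132588 0.02159723805705953
-0.023815712845602615 0.018504616785782885
centre [0.60550284 0.2868425  0.09185562]
t 1.1 tcp [0.6049 0.2885 0.2002] yaw -163.72 | need tx ty tz [-0.002   0.1072  0.0011] turn -0.0004 n 2.1 F [ 0.5  1.9 -0.6] w 0.0749 j6 64.2
```

View pics/w1.png

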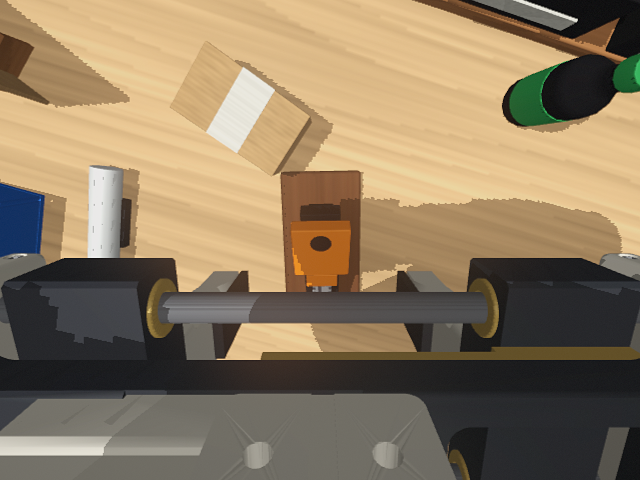

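```bash
python3 -c "
from h import *
s=r.get_state();K,T=cam('wrist',s)
P=onz(321,231,.1097,K,T);print(P)
y=np.radians(16.3);u=np.array([np.cos(y),np.sin(y),0])
print('centre xy',P+ -u*(.025*.866)+u*.006*.5)
for q in [(292,228),(350,228)]: print(onz(*q,.1097,K,T))
"; python3 -c "
import cv2;p=cv2.imread('pics/w1.png')[200:300,260:380];cv2.imwrite('pics/w1c.png',cv2.resize(p,(720,600),interpolation=cv2.INTER_CUBIC))"
```

```text
[0.62072767 0.28872467 0.1097    ]
centre xy [0.6028273  0.28349024 0.1097    ]
[0.61703568 0.30915097 0.1097    ]
[0.62862843 0.26951577 0.1097    ]
```

View pics/w1c.png

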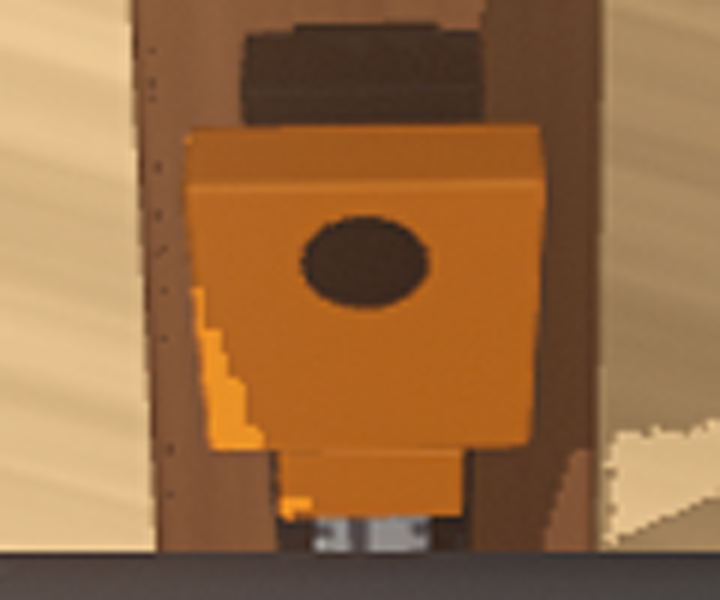

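{"api": "apply_moves", "payload": {
  "deltas": [
    {"tx": -0.002,"ty": 0.03,"tz": 0.001,"turn": 0,"gripper": 0.07},
    {"tx": -0.0035,"ty": 0.065,"tz": 0.002,"turn": 0,"gripper": 0.07},
    {"tx": -0.0035,"ty": 0.095,"tz": 0.002,"turn": 0,"gripper": 0.07},
    {"tx": -0.0035,"ty": 0.106,"tz": 0.002,"turn": 0,"gripper": 0.07},
    {"tx": -0.0035,"ty": 0.106,"tz": 0.002,"turn": 0,"gripper": 0.055}
  ],
  "newtons": 4
}}

```text
time_s: 1.65
tcp_pos: [0.6069, 0.2886, 0.0929]
eef_rot: [-89.9, -0.2, -163.9]
contact_force: [-0.4, 0.2, 0.4]
gripper_width: 0.0666
```

{"api": "apply_moves", "payload": {
  "deltas": [
    {"tx": 0,"ty": 0,"tz": 0,"turn": 0,"gripper": 0.03},
    {"tx": 0,"ty": 0,"tz": 0,"turn": 0,"gripper": 0.03},
    {"tx": 0,"ty": 0,"tz": 0,"turn": 0,"gripper": 0.03},
    {"tx": 0,"ty": 0,"tz": 0,"turn": 0,"gripper": 0.03}
  ],
  "newtons": 6
}}

```text
time_s: 2.05
tcp_pos: [0.6085, 0.2899, 0.0965]
eef_rot: [-90.1, 0.1, -163.9]
contact_force: [-2.1, 1.1, 5.3]
gripper_width: 0.0436
```

```bash
python3 -c "
from h import *
s=r.get_state()
p,d=capture('wrist')
cv2.imwrite('pics/w2.png',p[:,:,::-1])
plan((.607,.288,.20),196.3,s)
"
```

```text
t 2.05 tcp [0.6085 0.2899 0.0965] yaw -163.86 | need tx ty tz [ 0.0017 -0.1035  0.0013] turn -0.0029 n 2.1 F [-2.1  1.1  5.3] w 0.0436 j6 64.1
```

View pics/w2.png

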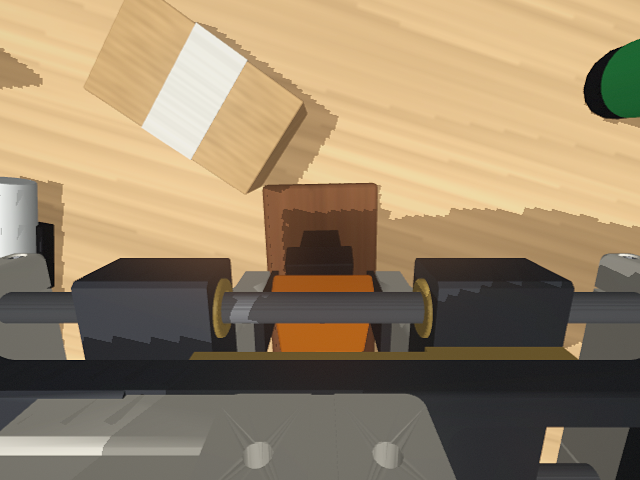

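{"api": "apply_moves", "payload": {
  "deltas": [
    {"tx": 0,"ty": -0.01,"tz": 0,"turn": 0,"gripper": 0.03},
    {"tx": 0,"ty": -0.03,"tz": 0,"turn": 0,"gripper": 0.03},
    {"tx": 0,"ty": -0.06,"tz": 0,"turn": 0,"gripper": 0.03},
    {"tx": 0,"ty": -0.09,"tz": 0,"turn": 0,"gripper": 0.03},
    {"tx": 0,"ty": -0.12,"tz": 0,"turn": 0,"gripper": 0.03}
  ]
}}

```text
time_s: 2.6
tcp_pos: [0.6076, 0.289, 0.2165]
eef_rot: [-90.0, -0.0, -163.9]
contact_force: [1.1, 0.8, -0.0]
gripper_width: 0.0447
```

```bash
python3 -c "
from h import *
for n in('wrist','scene'):
    s=r.get_state();p,d=capture(n);K,T=cam(n,s)
    cv2.imwrite(f'pics/{n}3.png',p[:,:,::-1]);np.save(f'{n}3d.npy',d);print(pix(s['tcp_pos'],K,T))
    if n=='scene':
        u,v=map(int,pix(s['tcp_pos'],K,T));c=p[v-50:v+70,u-70:u+70,::-1];cv2.imwrite('pics/s3c.png',cv2.resize(c,(700,600),interpolation=cv2.INTER_CUBIC))
plan((.607,.288,.20),196.3,s)
"
```

```text
(np.float64(324.8588038419317), np.float64(301.6537733984159))
(np.float64(404.46257711350586), np.float64(165.75125248563262))
t 2.65 tcp [0.6098 0.29   0.2227] yaw -163.85 | need tx ty tz [0.0035 0.0227 0.0011] turn -0.0026 n 0.5 F [1.3 0.  6. ] w 0.0436 j6 64.1
```

View pics/s3c.png

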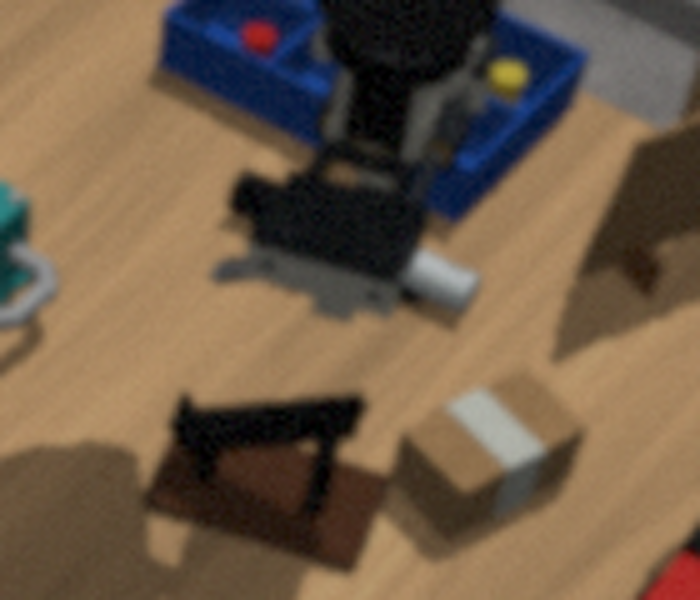

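View pics/wrist3.png

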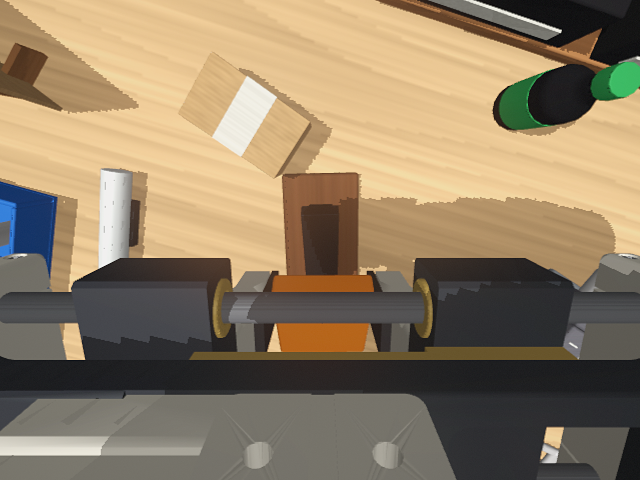

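{"api": "apply_moves", "payload": {
  "deltas": [
    {"tx": 0,"ty": 0,"tz": 0,"turn": 0,"gripper": 0.03},
    {"tx": 0,"ty": 0,"tz": 0,"turn": 0,"gripper": 0.03},
    {"tx": 0,"ty": 0,"tz": 0,"turn": 0,"gripper": 0.03},
    {"tx": 0,"ty": 0,"tz": 0,"turn": 0,"gripper": 0.03}
  ],
  "newtons": 3
}}

```text
time_s: 3.1
tcp_pos: [0.6075, 0.289, 0.2138]
eef_rot: [-90.0, -0.1, -163.9]
contact_force: [-0.1, 1.2, -0.6]
gripper_width: 0.044
```

```bash
cat > snap.py <<'E'
from h import *
import sys
i=sys.argv[1]
s=r.get_state();p,d=capture('wrist');K,T=cam('wrist',s)
np.save(f'w{i}d.npy',d);np.save(f'w{i}p.npy',p);np.save(f'w{i}T.npy',T)
cv2.imwrite(f'pics/w{i}.png',p[:,:,::-1])
plan(s['tcp_pos'],180,s)
E
python3 snap.py 4
```

```text
t 3.1 tcp [0.6075 0.289  0.2138] yaw -163.89 | need tx ty tz [0. 0. 0.] turn 0.2812 n 0.0 F [-0.1  1.2 -0.6] w 0.044 j6 64.1
```

View pics/w4.png

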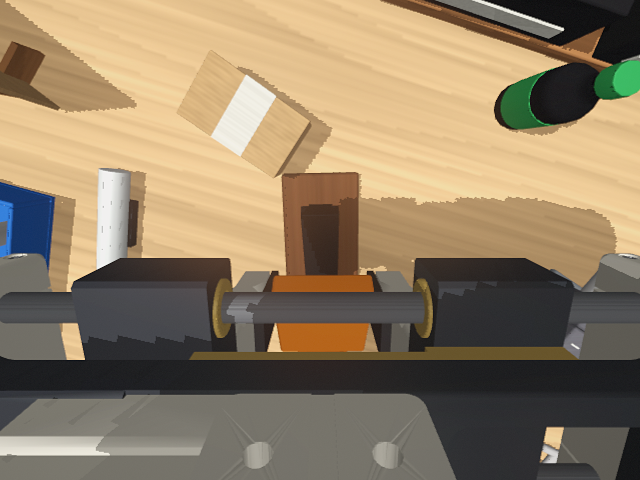

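```bash
python3 -c "
from h import *
K,T=cam('top')
print(onz(462.3,216.8,.06,K,T),onz(347.8,208.5,.07,K,T))
plan((.45,-.014,.215),188.5)"
```

```text
[ 0.54083184 -0.27992129  0.06      ] [ 0.55713036 -0.01229668  0.07      ]
t 3.15 tcp [0.6076 0.289  0.214 ] yaw -163.89 | need tx ty tz [ 0.2355 -0.0006  0.2474] turn 0.1328 n 6.8 F [-0.4  0.7 -1.2] w 0.0436 j6 64.1
```

{"api": "apply_moves", "payload": {
  "deltas": [
    {"tx": 0.012,"ty": 0,"tz": 0.012,"turn": 0.01,"gripper": 0.03},
    {"tx": 0.038,"ty": 0,"tz": 0.038,"turn": 0.03,"gripper": 0.03},
    {"tx": 0.07,"ty": 0,"tz": 0.072,"turn": 0.055,"gripper": 0.03},
    {"tx": 0.102,"ty": 0,"tz": 0.106,"turn": 0.08,"gripper": 0.03},
    {"tx": 0.134,"ty": 0,"tz": 0.14,"turn": 0.1,"gripper": 0.03}
  ],
  "newtons": 10
}}

```text
time_s: 3.65
tcp_pos: [0.5168, 0.1161, 0.2144]
eef_rot: [-90.0, -0.0, -169.6]
contact_force: [0.5, -0.5, 0.3]
gripper_width: 0.044
```

```bash
python3 -c "
from h import *
plan((.45,-.014,.215),188.5)"
```

```text
t 3.65 tcp [0.5168 0.1161 0.2144] yaw -169.65 | need tx ty tz [ 0.0891 -0.0005  0.116 ] turn 0.0323 n 2.9 F [ 0.5 -0.5  0.3] w 0.044 j6 66.5
```

{"api": "apply_moves", "payload": {
  "deltas": [
    {"tx": 0.025,"ty": 0,"tz": 0.032,"turn": 0.01,"gripper": 0.03},
    {"tx": 0.05,"ty": 0,"tz": 0.065,"turn": 0.02,"gripper": 0.03},
    {"tx": 0.074,"ty": 0,"tz": 0.097,"turn": 0.032,"gripper": 0.03},
    {"tx": 0.089,"ty": 0,"tz": 0.116,"turn": 0.032,"gripper": 0.03}
  ]
}}

```text
time_s: 4.05
tcp_pos: [0.4496, -0.0146, 0.2148]
eef_rot: [-90.0, -0.0, -171.5]
contact_force: [0.1, -0.4, -0.4]
gripper_width: 0.0439
```

```bash
python3 snap.py 5; python3 -c "
from h import *
s=r.get_state();p,d=capture('top');cv2.imwrite('pics/top5.png',p[:,:,::-1]);np.save('top5d.npy',d);K,T=cam('top');print(pix(s['tcp_pos'],K,T))
plan((.44,-.28,.215),188.5,s)"
```

```text
t 4.05 tcp [ 0.4496 -0.0146  0.2148] yaw -171.52 | need tx ty tz [0. 0. 0.] turn 0.1479 n 0.0 F [ 0.1 -0.4 -0.4] w 0.0439 j6 75.1
(np.float64(352.2793654511227), np.float64(250.12559437305669))
t 4.1 tcp [ 0.4481 -0.0161  0.2147] yaw -171.54 | need tx ty tz [ 4.680e-02 -2.000e-04  2.598e-01] turn -0.0006 n 5.3 F [-4.4 -2.3 -2.3] w 0.0436 j6 75.2
```

View pics/w5.png

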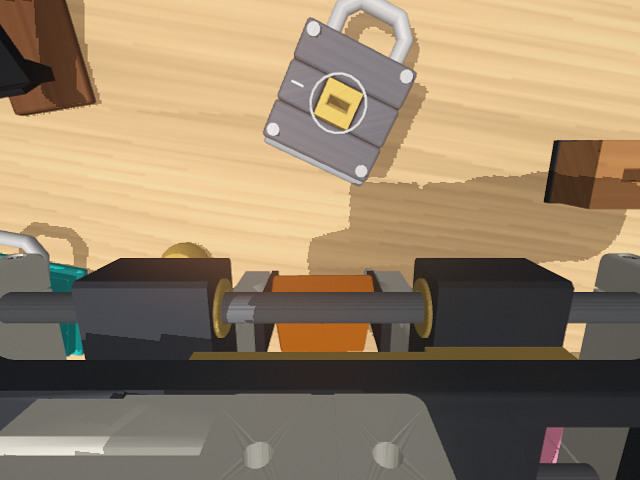

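View pics/top5.png

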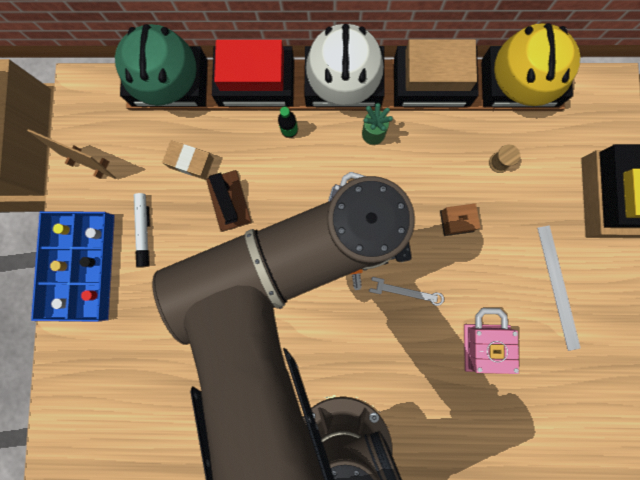

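```bash
python3 -c "
from h import *
p=cv2.imread('pics/top5.png');cv2.imwrite('pics/top5c.png',cv2.resize(p[250:300,325:385],(720,600),interpolation=cv2.INTER_CUBIC))
d=np.load('top5d.npy');K,T=cam('top');C=cloud(d,K,T)
for v in range(264,292,2): print(v,[(C[v,u]*1000).round().astype(int).tolist() for u in (353,355,357,359)])
# lock from wrist5
p=np.load('w5p.npy');T=np.load('w5T.npy');K=camera_info('wrist')['K']
hsv=cv2.cvtColor(p,cv2.COLOR_RGB2HSV)
m=(hsv[...,0]>18)&(hsv[...,0]<32)&(hsv[...,1]>110);m[:70]=0;m[140:]=0;m[:,:305]=0;m[:,370:]=0
v,u=np.nonzero(m);P=np.array([onz(a,b,.07,K,T)[:2]*1000 for a,b in zip(u,v)],np.float32);print('plug',len(P),cv2.minAreaRect(P))
m=(hsv[...,2]<150)
v,u=np.mgrid[95:112,326:352];k=m[95:112,326:352];u=u[k];v=v[k];print(k.sum());P=np.array([onz(a,b,.07,K,T)[:2]*1000 for a,b in zip(u,v)],np.float32);print('slot',P.mean(0),cv2.minAreaRect(P))
cv2.imwrite('pics/w5c.png',cv2.resize(p[70:135,300:378,::-1],(780,650)[:2],interpolation=cv2.INTER_CUBIC)[:600])
"
```

```text
264 [[400, 1, 601], [400, -1, 602], [400, -4, 601], [400, -6, 599]]
266 [[398, 1, 600], [398, -2, 597], [398, -4, 593], [398, -6, 593]]
268 [[396, 1, 596], [396, -2, 592], [396, -4, 589], [396, -7, 588]]
270 [[394, 0, 589], [394, -2, 586], [394, -5, 583], [409, -30, 200]]
272 [[392, 0, 578], [405, -23, 197], [405, -27, 194], [405, -31, 197]]
274 [[401, -19, 192], [401, -23, 189], [401, -27, 196], [401, -31, 190]]
276 [[397, -19, 189], [397, -23, 187], [397, -27, 191], [397, -31, 188]]
278 [[393, -19, 187], [393, -23, 189], [393, -27, 185], [394, -31, 184]]
280 [[389, -19, 185], [389, -23, 182], [389, -27, 183], [390, -32, 180]]
282 [[385, -19, 182], [385, -23, 180], [385, -27, 181], [385, -32, 181]]
284 [[381, -20, 175], [381, -23, 179], [381, -27, 184], [381, -32, 178]]
286 [[378, -28, 0], [377, -24, 177], [377, -28, 178], [377, -32, 175]]
288 [[373, -28, 1], [373, -24, 174], [373, -28, 173], [373, -32, 175]]
290 [[369, -28, -5], [369, -33, -1], [369, -38, 1], [369, -42, 3]]
plug 1490 ((555.9434814453125, -10.15435791015625), (30.743242263793945, 31.12662124633789), 73.81360626220703)
166
slot [556.99915  -10.134931] ((557.0127563476562, -10.345640182495117), (17.03827667236328, 6.731108665466309), 78.5525894165039)
```

View pics/top5c.png

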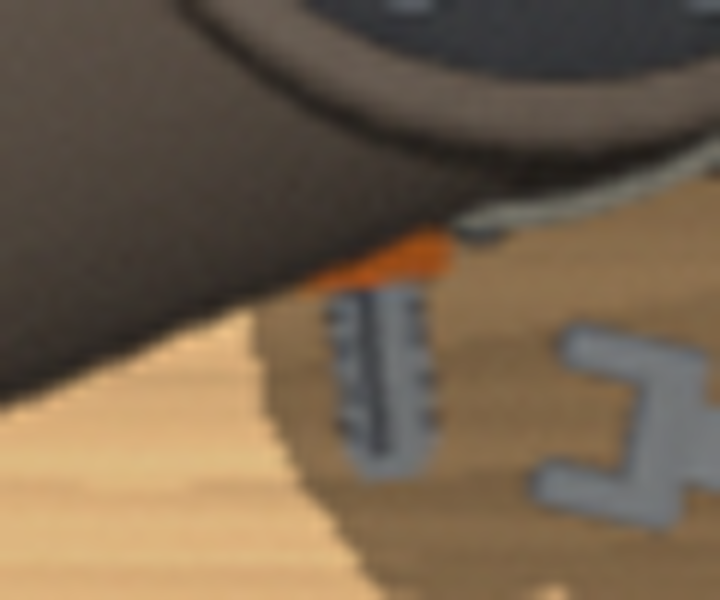

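View pics/w5c.png

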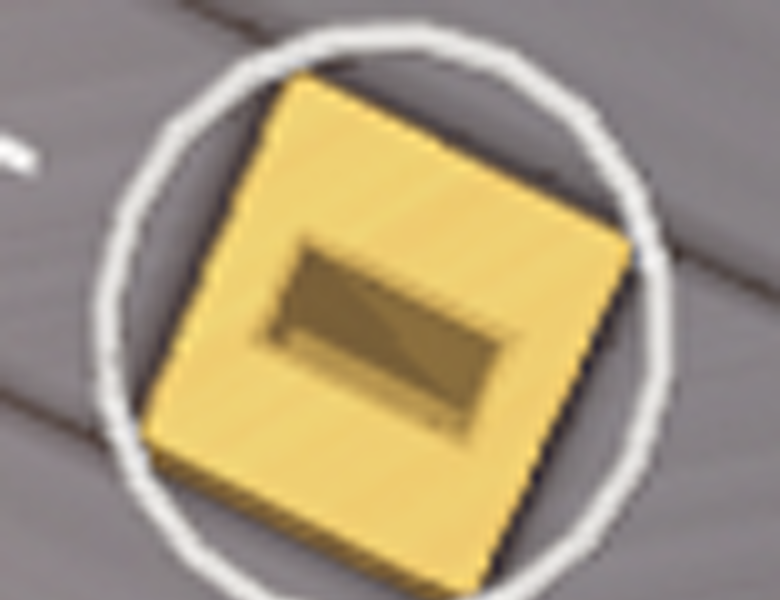

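{"api": "apply_moves", "payload": {
  "deltas": [
    {"tx": 0.004,"ty": 0,"tz": 0.025,"turn": 0,"gripper": 0.03},
    {"tx": 0.012,"ty": 0,"tz": 0.07,"turn": 0,"gripper": 0.03},
    {"tx": 0.02,"ty": 0,"tz": 0.115,"turn": 0,"gripper": 0.03},
    {"tx": 0.028,"ty": 0,"tz": 0.16,"turn": 0,"gripper": 0.03},
    {"tx": 0.036,"ty": 0,"tz": 0.205,"turn": 0,"gripper": 0.03}
  ]
}}

```text
time_s: 4.65
tcp_pos: [0.4464, -0.2222, 0.2149]
eef_rot: [-90.0, 0.0, -171.4]
contact_force: [1.9, 0.5, -0.4]
gripper_width: 0.0441
```

{"api": "apply_moves", "payload": {
  "deltas": [
    {"tx": 0.0,"ty": 0,"tz": 0.035,"turn": 0,"gripper": 0.03},
    {"tx": 0.0,"ty": 0,"tz": 0.056,"turn": 0,"gripper": 0.03},
    {"tx": 0.0,"ty": 0,"tz": 0.056,"turn": 0,"gripper": 0.03}
  ]
}}

```text
time_s: 4.95
tcp_pos: [0.4549, -0.2782, 0.214]
eef_rot: [-90.0, -0.1, -171.6]
contact_force: [0.3, 0.4, -1.4]
gripper_width: 0.0438
```

```bash
python3 snap.py 6;python3 -c "
from h import *
p=cv2.imread('pics/w6.png');cv2.imwrite('pics/w6c.png',cv2.resize(p[40:200,220:420],(800,600),interpolation=cv2.INTER_CUBIC))"
```

```text
t 4.95 tcp [ 0.4549 -0.2782  0.214 ] yaw -171.6 | need tx ty tz [0. 0. 0.] turn 0.1466 n 0.0 F [ 0.3  0.4 -1.4] w 0.0438 j6 108.7
```

View pics/w6.png

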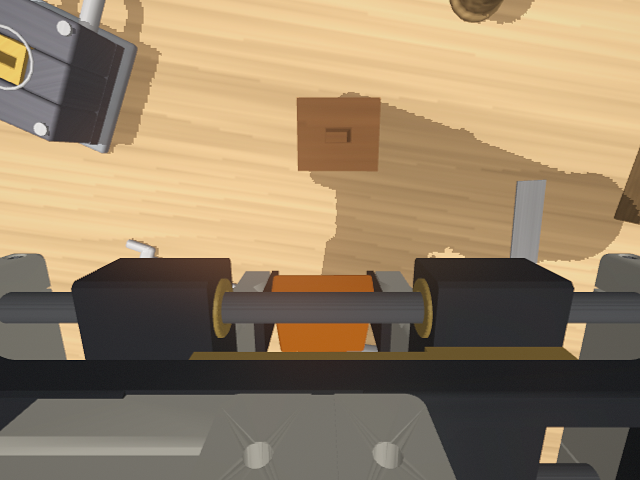

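```bash
python3 -c "
from h import *
p=np.load('w6p.npy');T=np.load('w6T.npy');K=camera_info('wrist')['K'];d=np.load('w6d.npy');C=cloud(d,K,T)
hsv=cv2.cvtColor(p,cv2.COLOR_RGB2HSV)
c=C[90:180,285:390].reshape(-1,3);m=(c[:,2]>.054)&(c[:,2]<.067);q=c[m];print(q.mean(0),m.sum(),cv2.minAreaRect((q[:,:2]*1000).astype(np.float32)))
v,u=np.nonzero((C[90:180,285:390,2]>.054)&(C[90:180,285:390,2]<.067));P=np.array([onz(a+285,b+90,.06,K,T)[:2]*1000 for a,b in zip(u,v)],np.float32);print(cv2.minAreaRect(P))
z=C[122:150,320:356,2];k=z<.045;v,u=np.nonzero(k);print('hole',k.sum(),u.min()+320,u.max()+320,v.min()+122,v.max()+122)
for q in [(326,128),(350,128),(326,144),(350,144)]:print(onz(*q,.06,K,T)*1000)
"
```

```text
[ 0.5392546  -0.27822184  0.06049045] 5740 ((538.5441284179688, -278.43402099609375), (59.54492950439453, 70.16488647460938), 8.44911003112793)
((538.5045776367188, -278.3904724121094), (59.37019348144531, 70.1139907836914), 8.407679557800293)
hole 277 326 349 130 141
[ 542.17059396 -267.49390044   60.        ]
[ 545.14996705 -287.63602876   60.        ]
[ 529.2669735  -269.43885757   60.        ]
[ 532.27967073 -289.81210317   60.        ]
```

View pics/w6c.png

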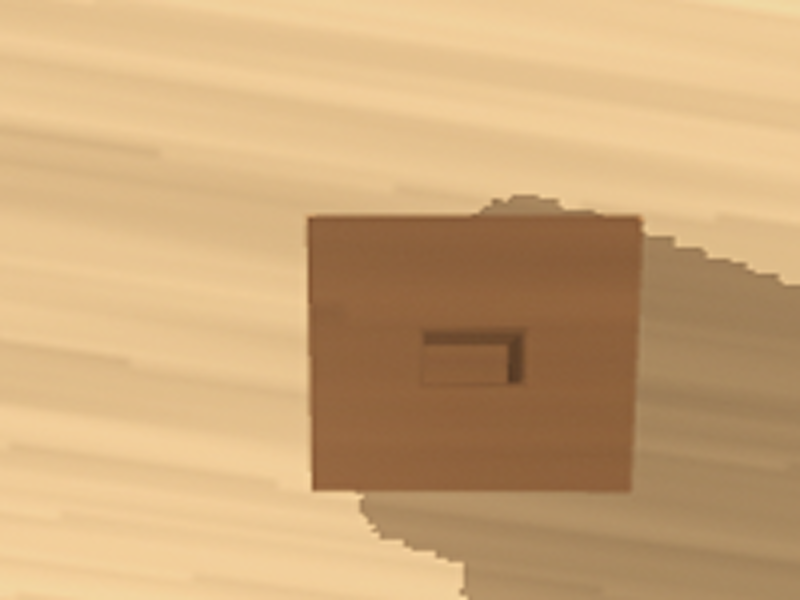

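```bash
python3 -c "
from h import *
plan((.6493,-.2631,.20),188.4)"
```

```text
t 5.0 tcp [ 0.4546 -0.277   0.214 ] yaw -171.58 | need tx ty tz [-0.1947  0.0138  0.0147] turn 0.0004 n 3.9 F [-0.6  0.9 -1.7] w 0.0436 j6 108.7
```

{"api": "apply_moves", "payload": {
  "deltas": [
    {"tx": -0.025,"ty": 0,"tz": 0.002,"turn": 0,"gripper": 0.03},
    {"tx": -0.07,"ty": 0,"tz": 0.005,"turn": 0,"gripper": 0.03},
    {"tx": -0.115,"ty": 0.0,"tz": 0.008,"turn": 0,"gripper": 0.03},
    {"tx": -0.16,"ty": 0.01,"tz": 0.012,"turn": 0,"gripper": 0.03},
    {"tx": -0.195,"ty": 0.02,"tz": 0.0147,"turn": 0,"gripper": 0.03}
  ]
}}

```text
time_s: 5.5
tcp_pos: [0.6522, -0.2599, 0.1944]
eef_rot: [-90.0, 0.0, -171.4]
contact_force: [0.3, -0.1, -0.7]
gripper_width: 0.0436
```

```bash
python3 -c "
from h import *
plan((.6493,-.2631,.087),188.4)
n='top';s=r.get_state();p,d=capture(n);K,T=cam(n,s)
u,v=map(int,pix(s['tcp_pos'],K,T));c=p[v-60:v+60,u-80:u+80,::-1];cv2.imwrite('pics/t7c.png',cv2.resize(c,(800,600),interpolation=cv2.INTER_CUBIC))
"
```

```text
t 5.5 tcp [ 0.6522 -0.2599  0.1944] yaw -171.37 | need tx ty tz [0.0035 0.1074 0.0027] turn 0.0041 n 2.2 F [ 0.3 -0.1 -0.7] w 0.0436 j6 104.5
```

View pics/t7c.png

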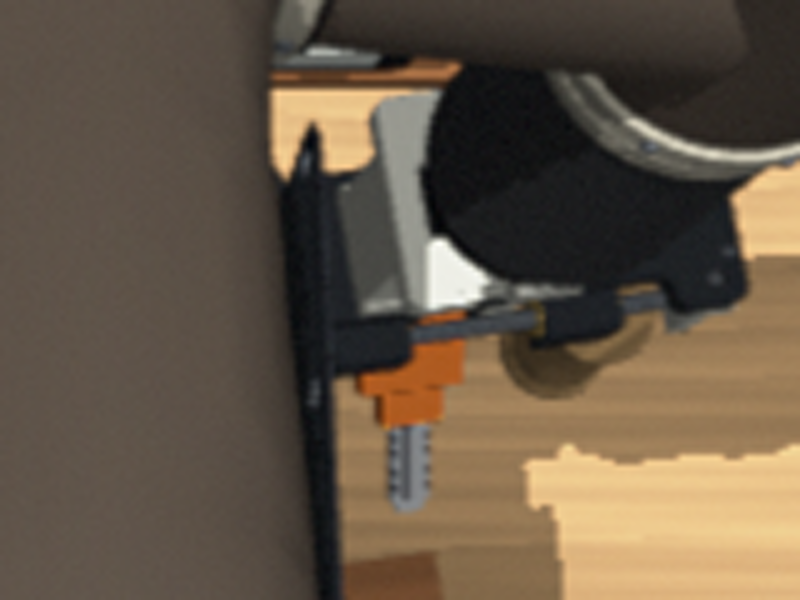

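{"api": "apply_moves", "payload": {
  "deltas": [
    {"tx": 0.0,"ty": 0.02,"tz": 0.0027,"turn": 0.004,"gripper": 0.03},
    {"tx": 0.0,"ty": 0.06,"tz": 0.0027,"turn": 0.004,"gripper": 0.03},
    {"tx": 0.0,"ty": 0.09,"tz": 0.0027,"turn": 0.004,"gripper": 0.03},
    {"tx": 0.0035,"ty": 0.107,"tz": 0.0027,"turn": 0.004,"gripper": 0.03},
    {"tx": 0.0035,"ty": 0.107,"tz": 0.0027,"turn": 0.004,"gripper": 0.03}
  ],
  "newtons": 5
}}

```text
time_s: 6.05
tcp_pos: [0.6459, -0.2631, 0.0851]
eef_rot: [-90.1, -0.2, -171.6]
contact_force: [0.4, 0.2, -0.0]
gripper_width: 0.0438
```

```bash
python3 -c "
from h import *
plan((.6493,-.2631,.087),188.4)"
```

```text
t 6.05 tcp [ 0.6459 -0.2631  0.0851] yaw -171.62 | need tx ty tz [-0.0034 -0.0019  0.0005] turn -0.0003 n 0.1 F [ 0.4  0.2 -0. ] w 0.0438 j6 104.6
```

{"api": "apply_moves", "payload": {
  "deltas": [
    {"tx": 0.006,"ty": -0.003,"tz": 0,"turn": 0,"gripper": 0.03},
    {"tx": 0.013,"ty": -0.012,"tz": 0,"turn": 0,"gripper": 0.03},
    {"tx": 0.0185,"ty": -0.018,"tz": 0,"turn": 0,"gripper": 0.03},
    {"tx": 0.0235,"ty": -0.0225,"tz": 0,"turn": 0,"gripper": 0.03},
    {"tx": 0.03,"ty": -0.0275,"tz": 0,"turn": 0,"gripper": 0.03}
  ]
}}

```text
time_s: 6.55
tcp_pos: [0.6166, -0.2692, 0.1166]
eef_rot: [-90.0, 0.1, -171.7]
contact_force: [1.2, -0.2, 0.1]
gripper_width: 0.0437
```

```bash
python3 snap.py 8
```

```text
t 6.55 tcp [ 0.6166 -0.2692  0.1166] yaw -171.68 | need tx ty tz [0. 0. 0.] turn 0.1452 n 0.0 F [ 1.2 -0.2  0.1] w 0.0437 j6 105.3
```

View pics/w8.png

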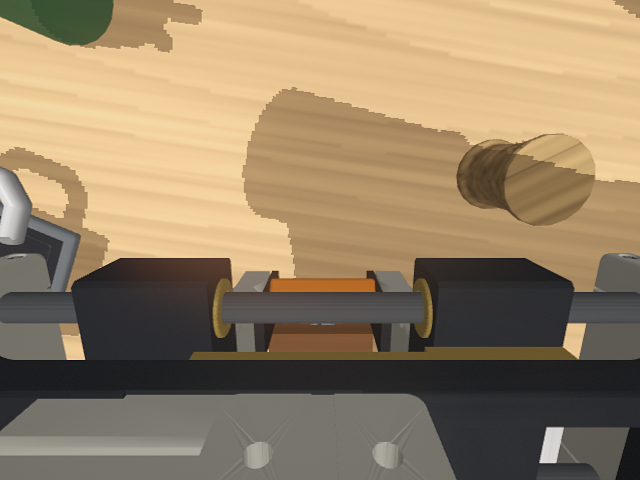

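{"api": "apply_moves", "payload": {
  "deltas": [
    {"tx": 0.006,"ty": -0.0045,"tz": 0,"turn": 0,"gripper": 0.03},
    {"tx": 0.014,"ty": -0.009,"tz": 0,"turn": 0,"gripper": 0.03},
    {"tx": 0.023,"ty": -0.012,"tz": 0,"turn": 0,"gripper": 0.03},
    {"tx": 0.032,"ty": -0.014,"tz": 0,"turn": 0,"gripper": 0.03},
    {"tx": 0.042,"ty": -0.0155,"tz": 0,"turn": 0,"gripper": 0.03}
  ]
}}

```text
time_s: 7.1
tcp_pos: [0.5744, -0.2754, 0.131]
eef_rot: [-90.0, -0.0, -171.7]
contact_force: [0.7, -0.3, -0.4]
gripper_width: 0.0442
```

```bash
python3 snap.py 9; python3 -c "
from h import *
n='scene';s=r.get_state();p,d=capture(n);K,T=cam(n,s)
u,v=map(int,pix(s['tcp_pos'],K,T));c=p[v-45:v+75,u-80:u+80,::-1];cv2.imwrite('pics/s9c.png',cv2.resize(c,(800,600),interpolation=cv2.INTER_CUBIC))
"
```

```text
t 7.1 tcp [ 0.5744 -0.2754  0.131 ] yaw -171.69 | need tx ty tz [0. 0. 0.] turn 0.1451 n 0.0 F [ 0.7 -0.3 -0.4] w 0.0442 j6 106.4
```

View pics/w9.png

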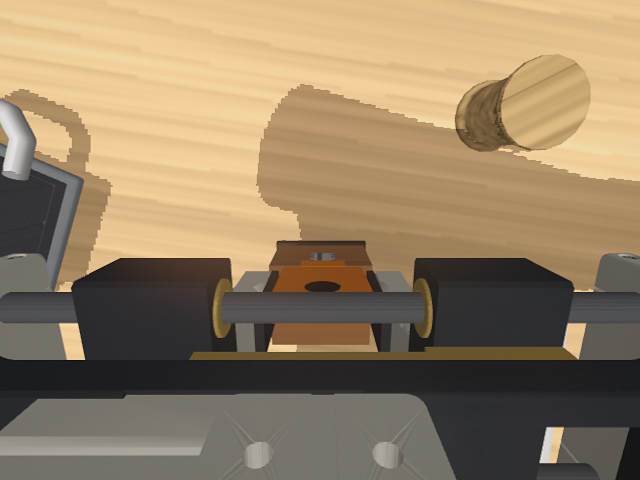

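View pics/s9c.png

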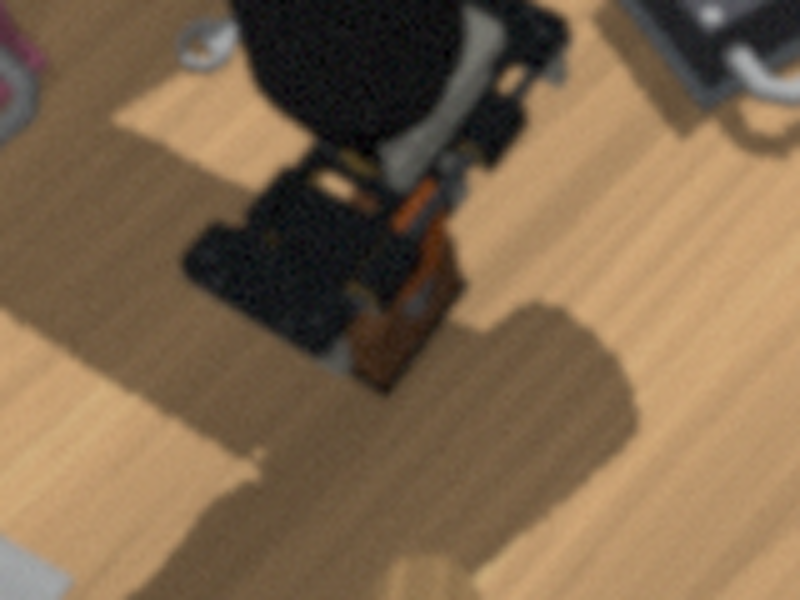

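```bash
python3 -c "
from h import *
T=camera_info('wrist')['tool_from_camera'];K=camera_info('wrist')['K']
for o in (.008,.004,.012):
  for th in (60,70,75,80,85,90,95):
    t=np.radians(th);ax=np.array([-np.cos(t),-np.sin(t),0]) # toward head top
    f=np.array([-np.sin(t),np.cos(t),0]) # front normal (+x world)
    g=np.array([0,-.002,0]);hc=g-ax*o
    pts=[hc+ax*.025+f*.006,hc+ax*.025-f*.006,hc-ax*.025+f*.006,hc-ax*.04+f*.006,hc-ax*.08]
    print(o,th,[round(float(pix(q,K,T)[1])) for q in pts])
"
python3 -c "
import cv2
p=cv2.imread('pics/w9.png');cv2.imwrite('pics/w9c.png',cv2.resize(p[230:360,240:400],(800,600),interpolation=cv2.INTER_CUBIC))"
```

```text
0.008 60 [285, 315, 297, 300, 314]
0.008 70 [292, 322, 287, 286, 292]
0.008 75 [296, 326, 282, 279, 281]
0.008 80 [300, 329, 277, 272, 271]
0.008 85 [304, 332, 272, 265, 260]
0.008 90 [308, 334, 267, 259, 250]
0.008 95 [312, 337, 263, 252, 240]
0.004 60 [283, 314, 297, 299, 314]
0.004 70 [293, 324, 287, 286, 292]
0.004 75 [297, 328, 283, 280, 282]
0.004 80 [302, 332, 278, 273, 272]
0.004 85 [307, 336, 274, 267, 262]
0.004 90 [312, 340, 270, 261, 252]
0.004 95 [317, 343, 266, 255, 242]
0.012 60 [286, 315, 298, 301, 314]
0.012 70 [292, 321, 287, 286, 292]
0.012 75 [294, 323, 281, 278, 281]
0.012 80 [297, 325, 275, 271, 270]
0.012 85 [300, 328, 270, 264, 259]
0.012 90 [303, 330, 265, 257, 248]
0.012 95 [306, 331, 260, 250, 238]
```

View pics/w9c.png

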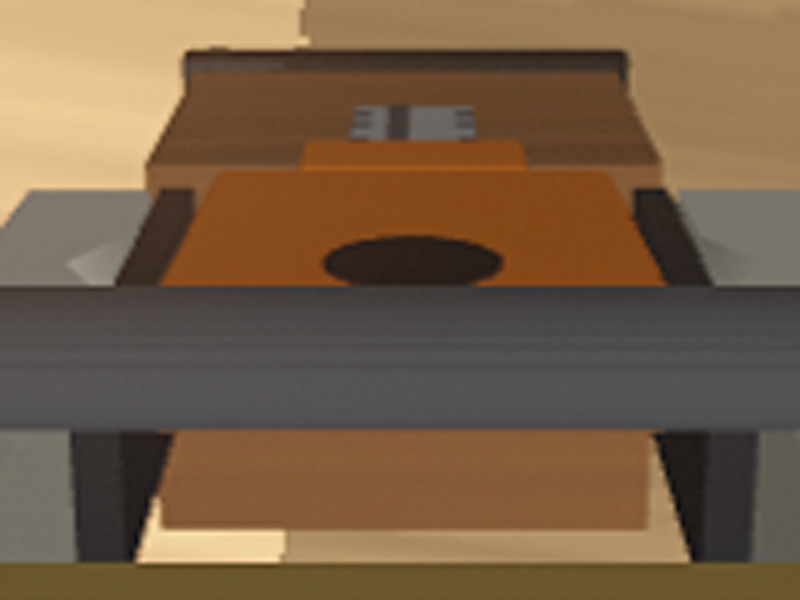

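```bash
python3 -c "
from h import *
plan((.5405,-.2795,.161),188.4)"
```

```text
t 7.2 tcp [ 0.5735 -0.2754  0.131 ] yaw -171.72 | need tx ty tz [ 0.0333 -0.03   -0.0007] turn -0.0022 n 0.9 F [ 0.5 -0.3 -1.4] w 0.0441 j6 106.4
```

{"api": "apply_moves", "payload": {
  "deltas": [
    {"tx": -0.003,"ty": -0.012,"tz": 0,"turn": 0,"gripper": 0.03},
    {"tx": 0.0,"ty": -0.03,"tz": -0.0007,"turn": -0.002,"gripper": 0.03},
    {"tx": 0.018,"ty": -0.032,"tz": -0.0007,"turn": -0.002,"gripper": 0.03},
    {"tx": 0.033,"ty": -0.03,"tz": -0.0007,"turn": -0.002,"gripper": 0.03},
    {"tx": 0.033,"ty": -0.03,"tz": -0.0007,"turn": -0.002,"gripper": 0.03}
  ],
  "newtons": 8
}}

```text
time_s: 7.7
tcp_pos: [0.5413, -0.2793, 0.1614]
eef_rot: [-90.0, -0.0, -171.6]
contact_force: [0.3, -0.1, -1.2]
gripper_width: 0.0443
```

```bash
python3 snap.py 10;python3 -c "
import cv2
p=cv2.imread('pics/w10.png');cv2.imwrite('pics/w10c.png',cv2.resize(p[230:360,240:400],(800,600),interpolation=cv2.INTER_CUBIC))"
```

```text
t 7.7 tcp [ 0.5413 -0.2793  0.1614] yaw -171.6 | need tx ty tz [0. 0. 0.] turn 0.1467 n 0.0 F [ 0.3 -0.1 -1.2] w 0.0443 j6 107.4
```

View pics/w10c.png

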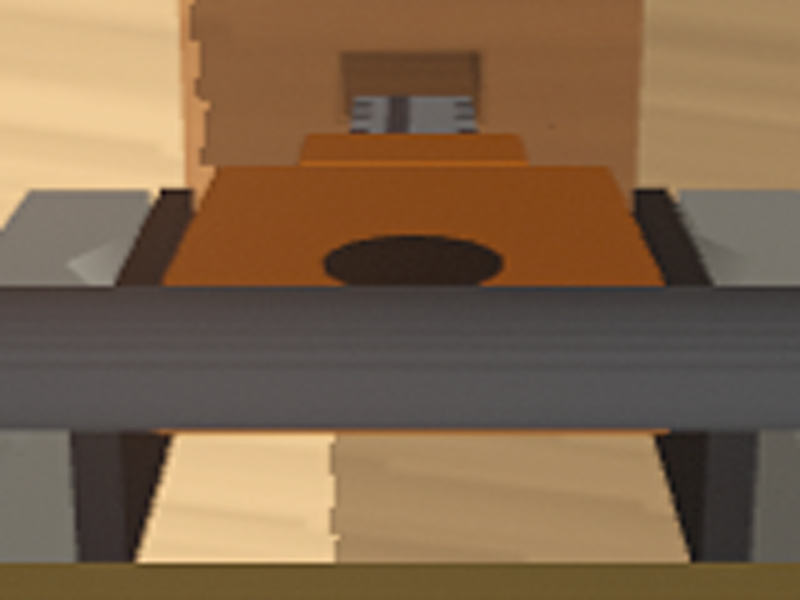

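```bash
python3 -c "
from h import *
T=np.load('w10T.npy');K=camera_info('wrist')['K']
a=onz(322.1,241.3,.06,K,T);b=onz(322.5,250.8,.0735,K,T);c=onz(322.5,250.8,.0785,K,T)
u=np.array([np.cos(np.radians(8.4)),np.sin(np.radians(8.4)),0]);s=r.get_state()['tcp_pos']
for q in(a,b,c,s):print(q*1000,'x rel far edge',(q-a)@u*1000,'lat',(q-a)@np.array([-u[1],u[0],0])*1000)
"
```

```text
[ 543.41376821 -277.75013576   60.        ] x rel far edge 0.0 lat 0.0
[ 539.92713634 -278.5554017    73.5       ] x rel far edge -3.56686413202207 lat -0.2872895793541803
[ 541.36621353 -278.33567642   78.5       ] x rel far edge -2.111126744773759 lat -0.2801461936378536
[ 542.35700885 -279.37978413  161.49464147] x rel far edge -1.2834867712634255 lat -1.4577914381252581
```

{"api": "apply_moves", "payload": {
  "deltas": [
    {"tx": 0.0,"ty": 0.012,"tz": 0,"turn": 0,"gripper": 0.03},
    {"tx": 0.0,"ty": 0.024,"tz": 0,"turn": 0,"gripper": 0.03},
    {"tx": 0.0,"ty": 0.036,"tz": 0,"turn": 0,"gripper": 0.03},
    {"tx": 0.0,"ty": 0.048,"tz": 0,"turn": 0,"gripper": 0.03},
    {"tx": 0.0,"ty": 0.054,"tz": 0,"turn": 0,"gripper": 0.03}
  ],
  "newtons": 8
}}

```text
time_s: 8.25
tcp_pos: [0.5445, -0.2795, 0.1068]
eef_rot: [-89.9, 0.1, -171.5]
contact_force: [-0.0, 2.4, 14.3]
gripper_width: 0.0437
```

{"api": "apply_moves", "payload": {
  "deltas": [
    {"tx": 0.0,"ty": 0.003,"tz": 0,"turn": 0,"gripper": 0.03},
    {"tx": 0.0,"ty": 0.006,"tz": 0,"turn": 0,"gripper": 0.03},
    {"tx": 0.0,"ty": 0.009,"tz": 0,"turn": 0,"gripper": 0.03}
  ],
  "newtons": 8
}}

```text
time_s: 8.55
tcp_pos: [0.5451, -0.2796, 0.0988]
eef_rot: [-89.9, 0.2, -171.5]
contact_force: [0.9, 2.1, 13.5]
gripper_width: 0.0438
```

```bash
python3 snap.py 11;python3 -c "
import cv2
p=cv2.imread('pics/w11.png');cv2.imwrite('pics/w11c.png',cv2.resize(p[230:360,240:400],(800,600),interpolation=cv2.INTER_CUBIC))"
```

```text
t 8.55 tcp [ 0.5451 -0.2796  0.0988] yaw -171.47 | need tx ty tz [0. 0. 0.] turn 0.1488 n 0.0 F [ 0.9  2.1 13.5] w 0.0438 j6 107.3
```

View pics/w11c.png

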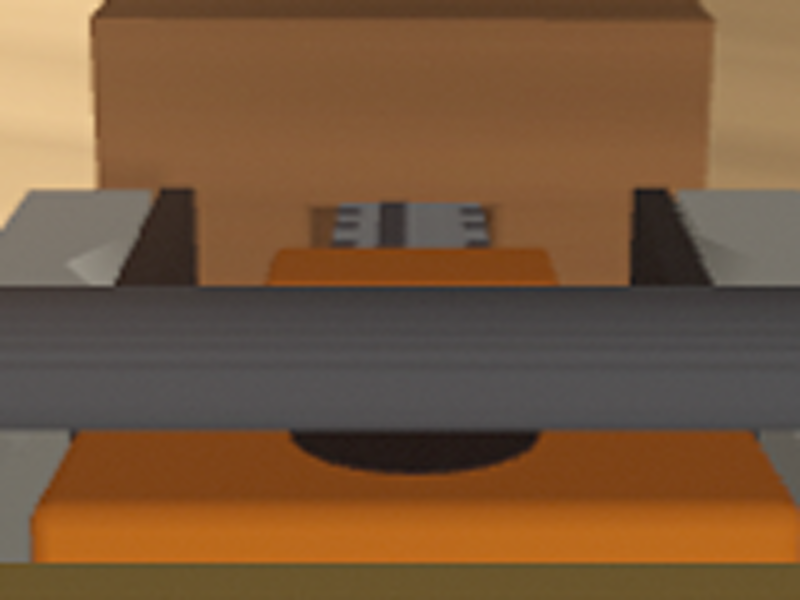

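```bash
python3 -c "
from h import *
T=np.load('w11T.npy');K=camera_info('wrist')['K']
u=np.array([np.cos(np.radians(8.4)),np.sin(np.radians(8.4)),0]);M=np.array([.5385,-.2795,0])
a=onz(322,274.2,.06,K,T);print('far edge',(a-M)@u*1000)
for z in (.06,.065,.07,.075,.08,.085): print(z,'neck bottom x',(onz(322,283.7,z,K,T)-M)@u*1000)
for z in (.12,.125,.13,.135): print(z,'head top front edge x',(onz(322,230+505/4.615,z,K,T)-M)@u*1000)
d=np.load('w11d.npy');C=cloud(d,K,T)
for v in (275,280,283,286,290,325,330,335,340,345,350): print(v,[((C[v,c]-M)@u*1000).round(1) for c in (312,335)],C[v,312,2].round(4),C[v,335,2].round(4))
"
```

```text
far edge 5.654512085418449
0.06 neck bottom x -0.19540566025175352
0.065 neck bottom x 1.7889534271704761
0.07 neck bottom x 3.7733125145926043
0.075 neck bottom x 5.7576716020147245
0.08 neck bottom x 7.742030689436844
0.085 neck bottom x 9.726389776859083
0.12 head top front edge x -0.5207269874517407
0.125 head top front edge x 2.463876610510792
0.13 head top front edge x 5.448480208473316
0.135 head top front edge x 8.43308380643585
275 [np.float64(6.8), np.float64(6.8)] 0.0644 0.0643
280 [np.float64(8.0), np.float64(8.2)] 0.0755 0.0759
283 [np.float64(9.2), np.float64(9.4)] 0.0828 0.0831
286 [np.float64(13.9), np.float64(14.2)] 0.0984 0.0991
290 [np.float64(15.4), np.float64(15.4)] 0.1067 0.1065
325 [np.float64(20.8), np.float64(20.9)] 0.1473 0.1476
330 [np.float64(21.2), np.float64(21.4)] 0.1511 0.1515
335 [np.float64(21.3), np.float64(21.5)] 0.1541 0.1545
340 [np.float64(21.8), np.float64(21.5)] 0.1577 0.1573
345 [np.float64(20.0), np.float64(20.0)] 0.1574 0.1573
350 [np.float64(18.7), np.float64(18.4)] 0.1578 0.1573
```

{"api": "apply_moves", "payload": {
  "deltas": [
    {"tx": 0.0,"ty": -0.005,"tz": 0,"turn": 0,"gripper": 0.03},
    {"tx": 0.003,"ty": -0.006,"tz": 0,"turn": 0,"gripper": 0.03},
    {"tx": 0.007,"ty": -0.006,"tz": 0,"turn": 0,"gripper": 0.03},
    {"tx": 0.01,"ty": -0.006,"tz": 0,"turn": 0,"gripper": 0.03},
    {"tx": 0.01,"ty": -0.006,"tz": 0,"turn": 0,"gripper": 0.03}
  ],
  "newtons": 6
}}

```text
time_s: 9.1
tcp_pos: [0.5319, -0.2807, 0.1034]
eef_rot: [-90.0, -0.0, -171.6]
contact_force: [-0.2, -1.1, -0.3]
gripper_width: 0.0439
```

```bash
python3 snap.py 12;cat > look.py <<'E'
from h import *
import sys
i=sys.argv[1]
p=cv2.imread(f'pics/w{i}.png');cv2.imwrite(f'pics/w{i}c.png',cv2.resize(p[230:360,240:400],(800,600),interpolation=cv2.INTER_CUBIC))
T=np.load(f'w{i}T.npy');K=camera_info('wrist')['K']
u=np.array([np.cos(np.radians(8.4)),np.sin(np.radians(8.4)),0]);M=np.array([.5385,-.2795,0])
d=np.load(f'w{i}d.npy');C=cloud(d,K,T)
for v in list(range(250,292,3))+[326,332,338,344,350]: print(v,[((C[v,c]-M)@u*1000).round(1) for c in (310,335)],(C[v,310,2]*1000).round(1),(C[v,335,2]*1000).round(1))
E
python3 look.py 12
```

```text
t 9.1 tcp [ 0.5319 -0.2807  0.1034] yaw -171.59 | need tx ty tz [0. 0. 0.] turn 0.1468 n 0.0 F [-0.2 -1.1 -0.3] w 0.0439 j6 107.7
250 [np.float64(5.4), np.float64(5.2)] 59.9 59.2
253 [np.float64(-5.8), np.float64(-5.6)] 28.5 29.1
256 [np.float64(-5.9), np.float64(-5.8)] 35.2 35.4
259 [np.float64(-6.0), np.float64(-5.7)] 41.1 42.3
262 [np.float64(-5.7), np.float64(-5.7)] 48.5 48.3
265 [np.float64(-0.9), np.float64(-1.0)] 68.5 68.2
268 [np.float64(-1.2), np.float64(-1.3)] 72.7 72.3
271 [np.float64(-1.1), np.float64(-0.7)] 77.9 78.8
274 [np.float64(-0.5), np.float64(-0.6)] 84.0 83.6
277 [np.float64(-0.2), np.float64(0.1)] 89.1 89.8
280 [np.float64(3.0), np.float64(3.3)] 101.4 102.3
283 [np.float64(2.6), np.float64(3.4)] 104.2 106.2
286 [np.float64(3.6), np.float64(3.1)] 110.2 108.9
289 [np.float64(3.4), np.float64(3.6)] 113.0 113.4
326 [np.float64(4.8), np.float64(4.7)] 147.1 147.0
332 [np.float64(5.2), np.float64(4.3)] 151.6 150.2
338 [np.float64(4.4), np.float64(4.9)] 153.9 154.7
344 [np.float64(4.5), np.float64(5.2)] 157.4 158.4
350 [np.float64(4.3), np.float64(3.8)] 160.1 159.4
```

View pics/w12c.png

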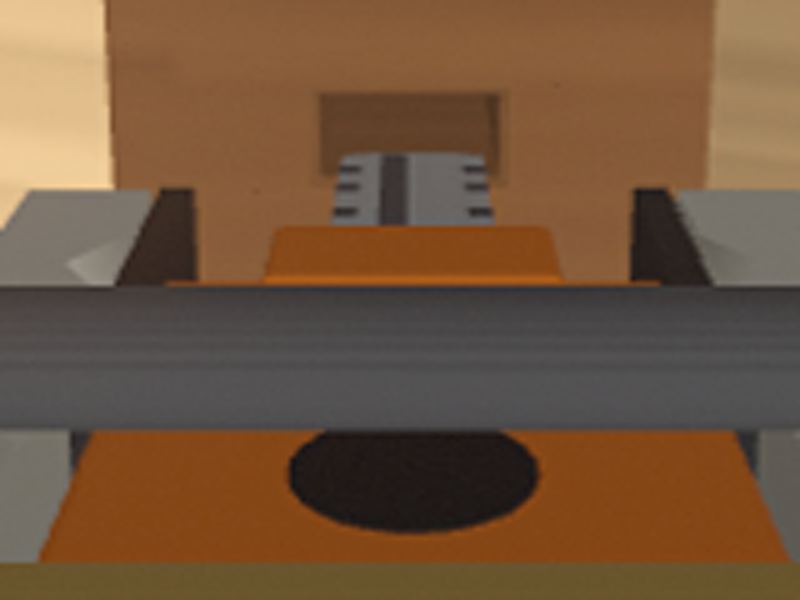

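{"api": "apply_moves", "payload": {
  "deltas": [
    {"tx": -0.004,"ty": 0,"tz": 0,"turn": 0,"gripper": 0.03},
    {"tx": -0.004,"ty": 0.005,"tz": 0,"turn": 0,"gripper": 0.03},
    {"tx": -0.004,"ty": 0.01,"tz": 0,"turn": 0,"gripper": 0.03},
    {"tx": -0.004,"ty": 0.015,"tz": 0,"turn": 0,"gripper": 0.03},
    {"tx": -0.004,"ty": 0.02,"tz": 0,"turn": 0,"gripper": 0.03}
  ],
  "newtons": 12
}}

```text
time_s: 9.65
tcp_pos: [0.5363, -0.2801, 0.0831]
eef_rot: [-90.0, -0.0, -171.6]
contact_force: [-0.3, -0.1, -1.2]
gripper_width: 0.044
```

```bash
python3 snap.py 13;python3 look.py 13
```

```text
t 9.65 tcp [ 0.5363 -0.2801  0.0831] yaw -171.57 | need tx ty tz [0. 0. 0.] turn 0.1472 n 0.0 F [-0.3 -0.1 -1.2] w 0.044 j6 107.5
250 [np.float64(16.1), np.float64(16.0)] 61.1 60.6
253 [np.float64(14.3), np.float64(14.6)] 60.5 61.4
256 [np.float64(12.6), np.float64(12.8)] 60.0 60.7
259 [np.float64(11.0), np.float64(11.2)] 60.3 60.8
262 [np.float64(9.6), np.float64(9.5)] 61.0 60.7
265 [np.float64(7.7), np.float64(7.4)] 60.3 59.2
268 [np.float64(5.7), np.float64(6.2)] 59.4 60.5
271 [np.float64(4.1), np.float64(3.5)] 59.4 57.8
274 [np.float64(3.7), np.float64(4.1)] 62.8 64.1
277 [np.float64(4.2), np.float64(3.9)] 68.6 67.7
280 [np.float64(7.6), np.float64(7.8)] 81.4 82.0
283 [np.float64(7.4), np.float64(7.4)] 84.5 84.7
286 [np.float64(7.7), np.float64(7.6)] 88.8 88.7
289 [np.float64(8.0), np.float64(8.1)] 93.0 93.3
326 [np.float64(8.8), np.float64(9.6)] 126.0 127.4
332 [np.float64(9.7), np.float64(9.7)] 131.4 131.4
338 [np.float64(9.9), np.float64(9.8)] 135.1 135.1
344 [np.float64(9.2), np.float64(9.0)] 137.4 137.1
350 [np.float64(9.4), np.float64(9.2)] 140.8 140.5
```

View pics/w13c.png

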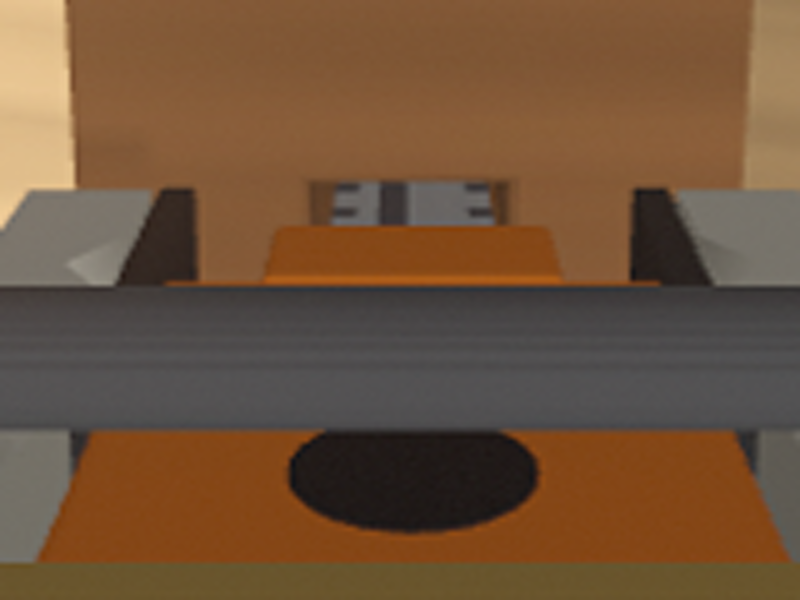

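{"api": "apply_moves", "payload": {
  "deltas": [
    {"tx": -0.001,"ty": 0.003,"tz": 0,"turn": 0,"gripper": 0.044},
    {"tx": -0.001,"ty": 0.003,"tz": 0,"turn": 0,"gripper": 0.06},
    {"tx": -0.001,"ty": 0.003,"tz": 0,"turn": 0,"gripper": 0.06},
    {"tx": -0.001,"ty": 0.0,"tz": 0,"turn": 0,"gripper": 0.06},
    {"tx": -0.001,"ty": -0.02,"tz": 0,"turn": 0,"gripper": 0.06}
  ]
}}

```text
time_s: 10.2
tcp_pos: [0.5361, -0.2796, 0.1023]
eef_rot: [-90.1, -0.2, -171.6]
contact_force: [0.8, 0.4, 0.0]
gripper_width: 0.0594
```

```bash
python3 snap.py 14;python3 look.py 14
```

```text
t 10.2 tcp [ 0.5361 -0.2796  0.1023] yaw -171.59 | need tx ty tz [0. 0. 0.] turn 0.1468 n 0.0 F [0.8 0.4 0. ] w 0.0594 j6 107.5
250 [np.float64(9.9), np.float64(10.4)] 59.7 61.1
253 [np.float64(8.0), np.float64(8.6)] 59.4 61.3
256 [np.float64(7.7), np.float64(8.4)] 64.0 66.2
259 [np.float64(7.9), np.float64(8.0)] 70.2 70.6
262 [np.float64(7.4), np.float64(7.6)] 74.2 74.7
265 [np.float64(7.9), np.float64(7.9)] 80.6 80.3
268 [np.float64(7.8), np.float64(7.8)] 84.9 85.0
271 [np.float64(7.6), np.float64(7.9)] 88.7 89.7
274 [np.float64(8.0), np.float64(7.9)] 94.2 93.9
277 [np.float64(8.1), np.float64(7.7)] 98.2 97.4
280 [np.float64(7.5), np.float64(7.5)] 100.6 100.6
283 [np.float64(7.7), np.float64(7.8)] 104.8 105.2
286 [np.float64(7.5), np.float64(8.0)] 107.8 108.9
289 [np.float64(8.0), np.float64(7.9)] 112.3 112.0
326 [np.float64(-2.2), np.float64(-1.9)] 125.3 125.9
332 [np.float64(-77.6), np.float64(-77.8)] -0.4 -0.7
338 [np.float64(-82.9), np.float64(-82.6)] -0.1 0.4
344 [np.float64(-88.1), np.float64(-88.3)] 0.4 0.2
350 [np.float64(-93.4), np.float64(-94.0)] 1.0 -0.0
```

View pics/w14c.png

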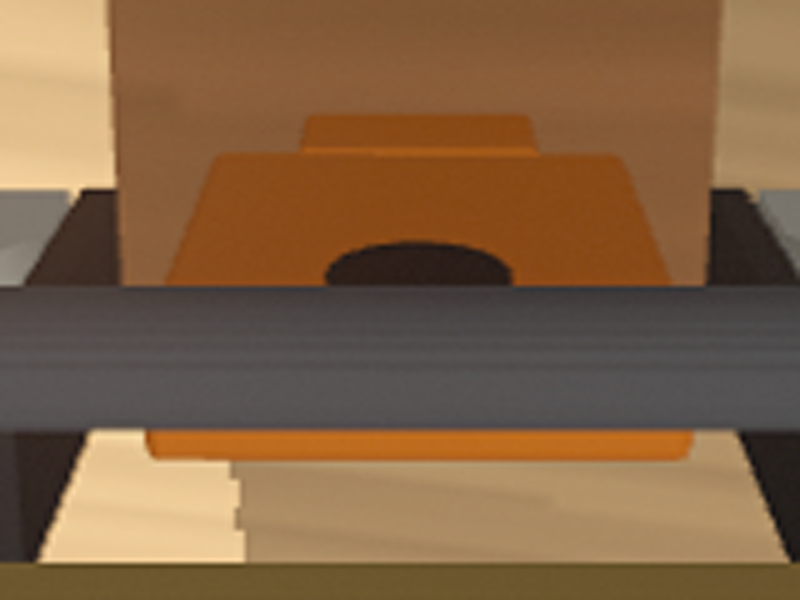

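{"api": "apply_moves", "payload": {
  "deltas": [
    {"tx": 0,"ty": -0.03,"tz": 0,"turn": 0,"gripper": 0.06},
    {"tx": 0,"ty": -0.065,"tz": 0,"turn": 0,"gripper": 0.06},
    {"tx": -0.001,"ty": -0.07,"tz": 0,"turn": 0.14,"gripper": 0.05},
    {"tx": -0.002,"ty": -0.07,"tz": 0,"turn": 0.28,"gripper": 0.05},
    {"tx": -0.004,"ty": -0.07,"tz": 0,"turn": 0.42,"gripper": 0.05}
  ]
}}

```text
time_s: 10.75
tcp_pos: [0.5418, -0.2795, 0.1751]
eef_rot: [-90.0, 0.1, 164.0]
contact_force: [-0.4, -0.1, -0.4]
gripper_width: 0.051
```

{"api": "apply_moves", "payload": {
  "deltas": [
    {"tx": 0,"ty": 0,"tz": 0,"turn": 0.145,"gripper": 0.05},
    {"tx": 0,"ty": 0,"tz": 0,"turn": 0.29,"gripper": 0.05},
    {"tx": 0,"ty": 0,"tz": 0,"turn": 0.435,"gripper": 0.05},
    {"tx": 0,"ty": 0,"tz": 0,"turn": 0.58,"gripper": 0.05},
    {"tx": 0,"ty": 0,"tz": 0,"turn": 0.72,"gripper": 0.05}
  ]
}}

```text
time_s: 11.25
tcp_pos: [0.5417, -0.2795, 0.1744]
eef_rot: [-90.0, 0.0, 122.8]
contact_force: [0.1, 0.2, -0.5]
gripper_width: 0.0496
```

```bash
python3 snap.py 15;python3 -c "
from h import *
plan((.5403,-.2794,.165),98.4)"
```

```text
t 11.25 tcp [ 0.5417 -0.2795  0.1744] yaw 122.78 | need tx ty tz [0. 0. 0.] turn -0.9987 n 0.0 F [ 0.1  0.2 -0.5] w 0.0496 j6 41.7
t 11.3 tcp [ 0.5416 -0.2795  0.1744] yaw 122.3 | need tx ty tz [0.0008 0.0094 0.0011] turn 0.4171 n 0.2 F [-0.  -0.1  0.2] w 0.05 j6 41.2
```

View pics/w15.png

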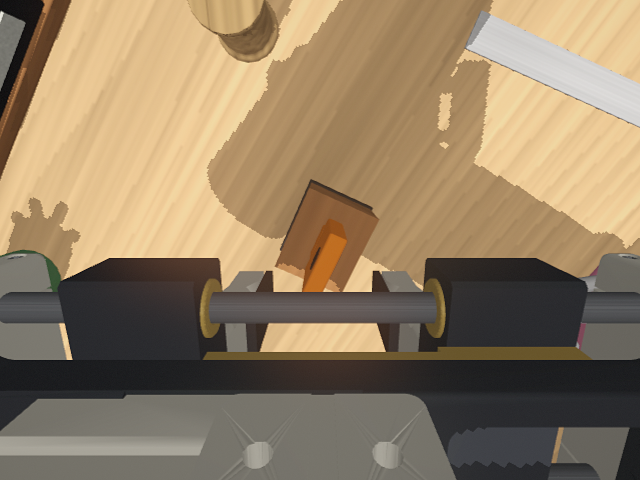

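{"api": "apply_moves", "payload": {
  "deltas": [
    {"tx": 0,"ty": 0,"tz": 0,"turn": 0.145,"gripper": 0.045},
    {"tx": 0,"ty": 0,"tz": 0,"turn": 0.29,"gripper": 0.04},
    {"tx": 0,"ty": 0,"tz": 0.001,"turn": 0.417,"gripper": 0.04},
    {"tx": 0.001,"ty": 0.015,"tz": 0.001,"turn": 0.417,"gripper": 0.04},
    {"tx": 0.001,"ty": 0.022,"tz": 0.001,"turn": 0.417,"gripper": 0.04}
  ]
}}

```text
time_s: 11.8
tcp_pos: [0.5398, -0.279, 0.1513]
eef_rot: [-90.0, -0.0, 99.4]
contact_force: [-0.4, -0.3, -0.3]
gripper_width: 0.0399
```

```bash
python3 snap.py 16;python3 -c "
from h import *
plan((.5403,-.2794,.098),98.4)
p=cv2.imread('pics/w16.png');cv2.imwrite('pics/w16c.png',cv2.resize(p[200:360,220:420],(750,600),interpolation=cv2.INTER_CUBIC))"
```

```text
t 11.8 tcp [ 0.5398 -0.279   0.1513] yaw 99.37 | need tx ty tz [0. 0. 0.] turn -1.4073 n 0.0 F [-0.4 -0.3 -0.3] w 0.0399 j6 18.3
t 11.85 tcp [ 0.5393 -0.2788  0.1502] yaw 99.35 | need tx ty tz [-0.0008  0.0522 -0.001 ] turn 0.0166 n 1.0 F [-0.3  0.2 -1.8] w 0.0403 j6 18.3
```

View pics/w16c.png

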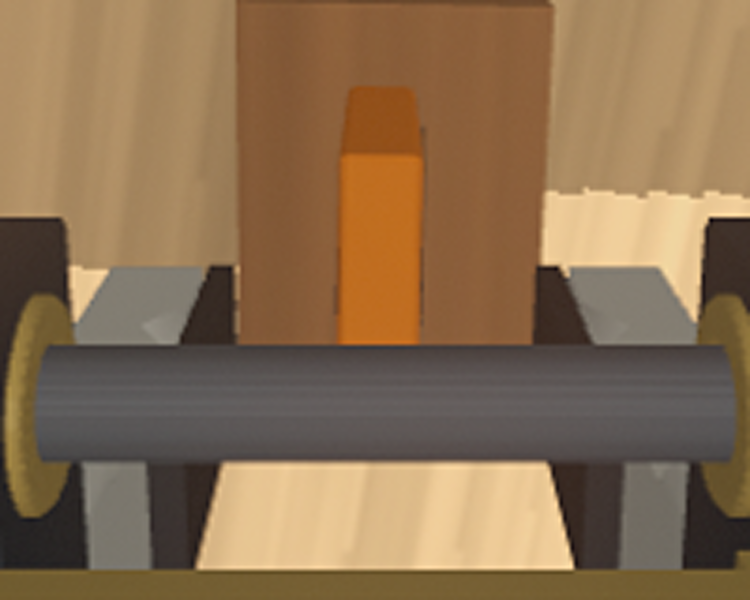

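{"api": "apply_moves", "payload": {
  "deltas": [
    {"tx": -0.0005,"ty": 0.02,"tz": -0.001,"turn": 0.015,"gripper": 0.04},
    {"tx": -0.0005,"ty": 0.04,"tz": -0.001,"turn": 0.015,"gripper": 0.04},
    {"tx": -0.0005,"ty": 0.052,"tz": -0.001,"turn": 0.015,"gripper": 0.04},
    {"tx": -0.0005,"ty": 0.052,"tz": -0.001,"turn": 0.015,"gripper": 0.005},
    {"tx": -0.0005,"ty": 0.052,"tz": -0.001,"turn": 0.015,"gripper": 0.005}
  ],
  "newtons": 30
}}

```text
time_s: 12.35
tcp_pos: [0.5415, -0.2797, 0.1003]
eef_rot: [-90.0, 0.0, 98.4]
contact_force: [-0.3, -0.8, 0.1]
gripper_width: 0.0295
```

{"api": "apply_moves", "payload": {
  "deltas": [
    {"tx": 0,"ty": 0,"tz": 0,"turn": 0,"gripper": 0.005},
    {"tx": 0,"ty": 0,"tz": 0,"turn": 0,"gripper": 0.005}
  ],
  "newtons": 35
}}

```text
time_s: 12.55
tcp_pos: [0.5417, -0.2796, 0.1008]
eef_rot: [-90.1, 0.0, 98.4]
contact_force: [0.3, 0.1, -0.2]
gripper_width: 0.0134
```

```bash
python3 snap.py 17;python3 -c "
from h import *
p=cv2.imread('pics/w17.png');cv2.imwrite('pics/w17c.png',cv2.resize(p[200:360,220:420],(750,600),interpolation=cv2.INTER_CUBIC))"
```

```text
t 12.55 tcp [ 0.5417 -0.2796  0.1008] yaw 98.38 | need tx ty tz [0. 0. 0.] turn -1.4245 n 0.0 F [ 0.3  0.1 -0.2] w 0.0134 j6 17.3
```

View pics/w17c.png

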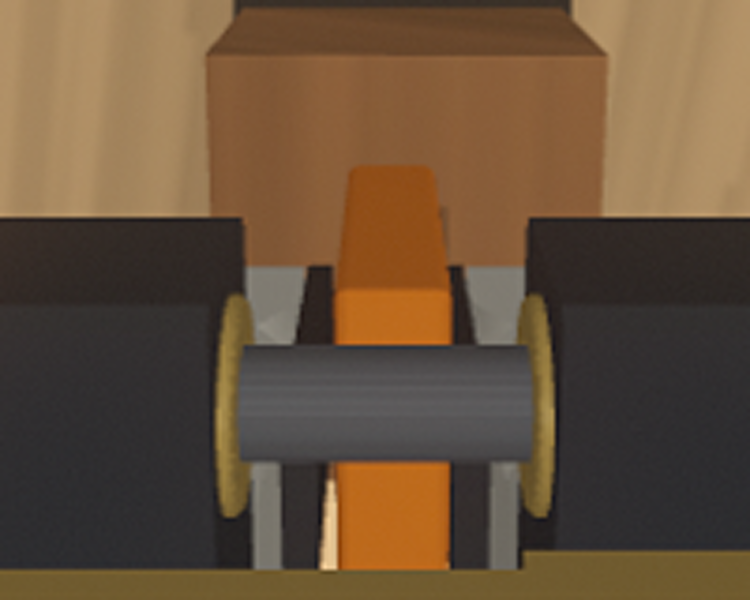

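{"api": "apply_moves", "payload": {
  "deltas": [
    {"tx": 0,"ty": 0,"tz": 0,"turn": 0,"gripper": 0.005},
    {"tx": 0,"ty": 0,"tz": 0,"turn": 0,"gripper": 0.005},
    {"tx": 0,"ty": 0,"tz": 0,"turn": 0,"gripper": 0.005}
  ],
  "newtons": 35
}}

```text
time_s: 12.9
tcp_pos: [0.5413, -0.2797, 0.1007]
eef_rot: [-90.0, 0.0, 98.4]
contact_force: [-2.4, 1.1, 5.7]
gripper_width: 0.0123
```

```bash
python3 snap.py 18;python3 -c "
from h import *
i=camera_info('wrist');K,T=i['K'],i['tool_from_camera']
p=cv2.imread('pics/w18.png');cv2.imwrite('pics/w18c.png',cv2.resize(p[200:360,220:420],(750,600),interpolation=cv2.INTER_CUBIC))
z=r.get_state()['tcp_pos'][2]
for x in(-.026,-.024,-.022,-.02,-.018): print(x,pix(np.array([x,-(.125-z),0]),K,T),pix(np.array([x,-(.075-z),0]),K,T))
"
```

```text
t 12.9 tcp [ 0.5413 -0.2797  0.1007] yaw 98.38 | need tx ty tz [0. 0. 0.] turn -1.4245 n 0.0 F [-2.4  1.1  5.7] w 0.0123 j6 17.3
-0.026 (np.float64(321.1621284351575), np.float64(262.64180732280096)) (np.float64(321.54302186849895), np.float64(232.3660495318282))
-0.024 (np.float64(321.16535967313723), np.float64(267.74042307673943)) (np.float64(321.544255883629), np.float64(236.11558017767737))
-0.022 (np.float64(321.16856533163127), np.float64(272.79867660126985)) (np.float64(321.5454828725155), np.float64(239.84376172112715))
-0.02 (np.float64(321.17174571318486), np.float64(277.8170452867648)) (np.float64(321.5467028949972), np.float64(243.55077598104754))
-0.018 (np.float64(321.1749011155908), np.float64(282.7959990246195)) (np.float64(321.5479160102354), np.float64(247.23680271754773))
```

View pics/w18c.png

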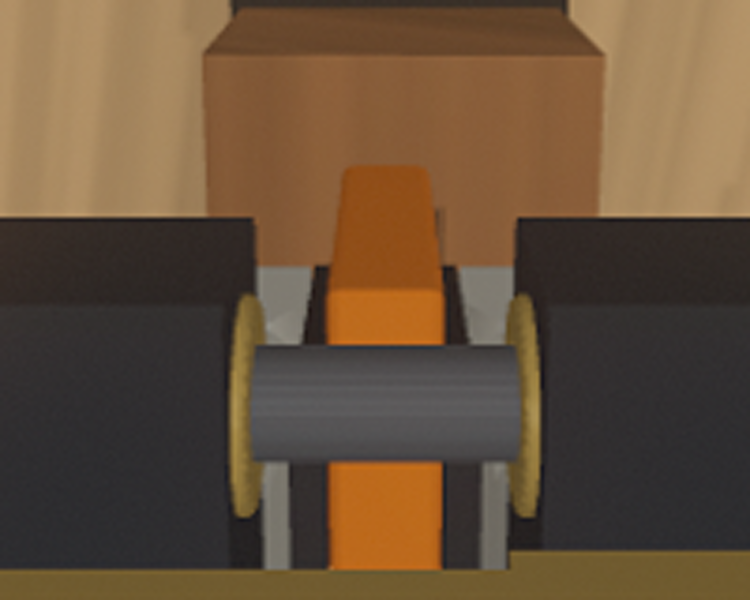

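{"api": "apply_moves", "payload": {
  "deltas": [
    {"tx": 0,"ty": -0.008,"tz": 0,"turn": 0,"gripper": 0.005},
    {"tx": 0,"ty": -0.022,"tz": 0,"turn": 0,"gripper": 0.005},
    {"tx": 0,"ty": -0.04,"tz": 0,"turn": 0,"gripper": 0.005},
    {"tx": 0,"ty": -0.06,"tz": 0,"turn": 0,"gripper": 0.005},
    {"tx": 0,"ty": -0.08,"tz": 0,"turn": 0,"gripper": 0.005}
  ]
}}

```text
time_s: 13.45
tcp_pos: [0.5414, -0.2795, 0.1817]
eef_rot: [-90.0, 0.0, 98.4]
contact_force: [0.6, -1.1, -0.6]
gripper_width: 0.0119
```

```bash
python3 snap.py 19;python3 -c "
from h import *
p=cv2.imread('pics/w19.png');cv2.imwrite('pics/w19c.png',cv2.resize(p[200:360,220:420],(750,600),interpolation=cv2.INTER_CUBIC))
# measure the lock from a stand-off: TCP ~75mm to -tool x side so lock is seen
plan((.557,-.085,.18),73.8)"
```

```text
t 13.45 tcp [ 0.5414 -0.2795  0.1817] yaw 98.37 | need tx ty tz [0. 0. 0.] turn -1.4247 n 0.0 F [ 0.6 -1.1 -0.6] w 0.0119 j6 17.3
t 13.5 tcp [ 0.543  -0.2802  0.1855] yaw 98.41 | need tx ty tz [ 0.1911  0.0052 -0.0424] turn 0.4295 n 3.9 F [ 1.2 -0.7  3.6] w 0.0118 j6 17.3
```

View pics/w19c.png

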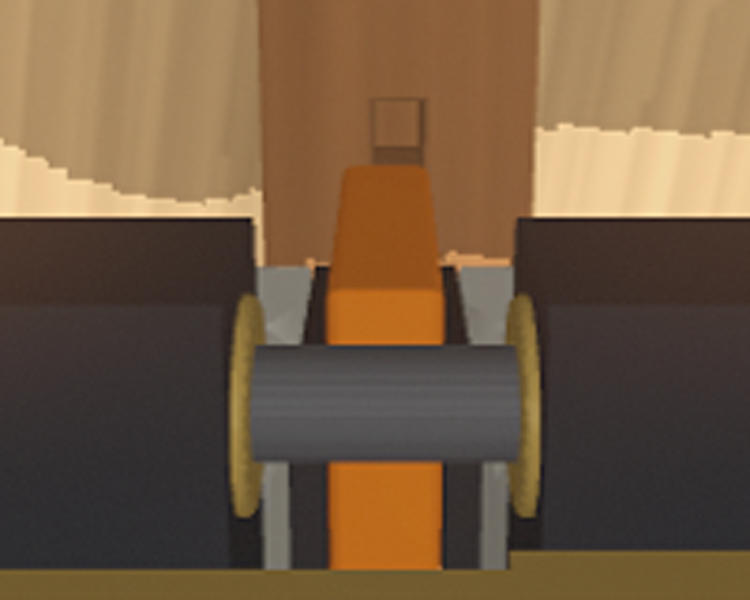

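```bash
python3 -c "
from h import *
plan((.578,.06,.182),73.8)"
```

```text
t 13.5 tcp [ 0.543  -0.2802  0.1855] yaw 98.41 | need tx ty tz [ 0.3314  0.003  -0.0844] turn 0.4295 n 6.8 F [ 1.2 -0.7  3.6] w 0.0118 j6 17.3
```

{"api": "apply_moves", "payload": {
  "deltas": [
    {"tx": 0.025,"ty": 0,"tz": -0.006,"turn": 0.05,"gripper": 0.005},
    {"tx": 0.07,"ty": 0,"tz": -0.018,"turn": 0.12,"gripper": 0.005},
    {"tx": 0.115,"ty": 0,"tz": -0.029,"turn": 0.19,"gripper": 0.005},
    {"tx": 0.16,"ty": 0,"tz": -0.041,"turn": 0.26,"gripper": 0.005},
    {"tx": 0.205,"ty": 0,"tz": -0.052,"turn": 0.33,"gripper": 0.005}
  ]
}}

```text
time_s: 14.0
tcp_pos: [0.5631, -0.0673, 0.181]
eef_rot: [-90.1, -0.0, 79.3]
contact_force: [1.6, 0.6, -0.3]
gripper_width: 0.012
```

```bash
python3 -c "
from h import *
plan((.578,.06,.182),73.8)"
```

```text
t 14.0 tcp [ 0.5631 -0.0673  0.181 ] yaw 79.28 | need tx ty tz [ 0.1278 -0.0009  0.009 ] turn 0.0957 n 2.6 F [ 1.6  0.6 -0.3] w 0.012 j6 -23.7
```

{"api": "apply_moves", "payload": {
  "deltas": [
    {"tx": 0.04,"ty": 0,"tz": 0.003,"turn": 0.05,"gripper": 0.005},
    {"tx": 0.08,"ty": 0,"tz": 0.006,"turn": 0.096,"gripper": 0.005},
    {"tx": 0.11,"ty": 0,"tz": 0.008,"turn": 0.096,"gripper": 0.005},
    {"tx": 0.128,"ty": 0,"tz": 0.009,"turn": 0.096,"gripper": 0.005},
    {"tx": 0.128,"ty": 0,"tz": 0.009,"turn": 0.096,"gripper": 0.005}
  ]
}}

```text
time_s: 14.5
tcp_pos: [0.5779, 0.0605, 0.1804]
eef_rot: [-90.0, -0.0, 74.1]
contact_force: [0.3, -1.0, -0.4]
gripper_width: 0.0117
```

```bash
python3 snap.py 20
```

```text
t 14.5 tcp [0.5779 0.0605 0.1804] yaw 74.11 | need tx ty tz [0. 0. 0.] turn -1.8482 n 0.0 F [ 0.3 -1.  -0.4] w 0.0117 j6 -41.1
```

View pics/w20.png

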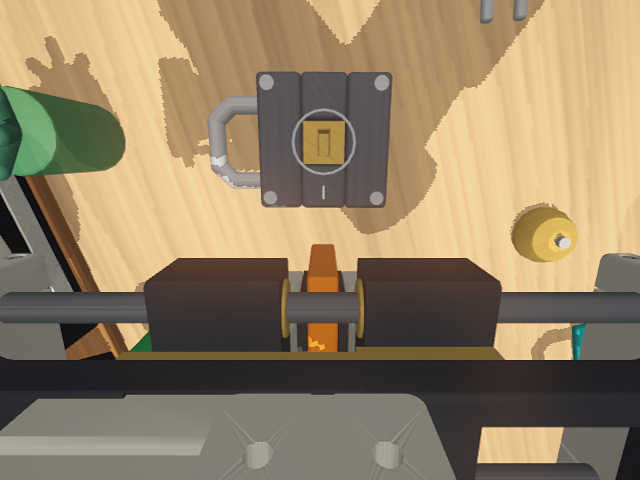

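Lock square in view, plug centred near (323,142), yaw almost aligned. Next I'll measure the plug and slot precisely against the key.

```bash
python3 -c "
from h import *
p=np.load('w20p.npy');d=np.load('w20d.npy');i=camera_info('wrist');K,Tc=i['K'],i['tool_from_camera'];T=np.load('w20T.npy');C=cloud(d,K,T)
cv2.imwrite('pics/w20c.png',cv2.resize(p[112:172,288:368,::-1],(800,600),interpolation=cv2.INTER_CUBIC))
hsv=cv2.cvtColor(p,cv2.COLOR_RGB2HSV)
m=(hsv[...,0]>18)&(hsv[...,0]<32)&(hsv[...,1]>120);m[:115]=0;m[172:]=0;m[:,:295]=0;m[:,355:]=0
v,u=np.nonzero(m);print(u.min(),u.max(),v.min(),v.max())
z=C[120:165,300:348,2];print('plug z',np.median(z),'lock z',np.median(C[80:110,280:290,2]),'table',np.median(C[230:250,430:470,2]))
P=np.array([onz(a,b,.07,K,T)[:2]*1000 for a,b in zip(u,v)],np.float32);R1=cv2.minAreaRect(P);print('plug',R1)
k=(C[...,2]<.06);k[:120]=0;k[165:]=0;k[:,:305]=0;k[:,342:]=0
v,u=np.nonzero(k);print('slot deep px',u.min(),u.max(),v.min(),v.max())
# lock top rect
k=(C[...,2]>.062)&(C[...,2]<.078);k[:60]=0;k[215:]=0;k[:,:250]=0;k[:,400:]=0
v,u=np.nonzero(k);P=np.array([onz(a,b,.07,K,T)[:2]*1000 for a,b in zip(u,v)],np.float32);print('top',cv2.minAreaRect(P))
A=T[:3,:3]@np.linalg.inv(Tc[:3,:3])
t=T[:3,3]-A@Tc[:3,3]
q=A.T@(np.array([*R1[0],70])/1000-t);print('plug in tool',q)
"
```

```text
303 344 121 163
plug z 0.07011303278626752 lock z 0.07047483729432782 table 0.0003126597803823905
plug ((556.184326171875, -10.37728500366211), (29.46668243408203, 30.178007125854492), 74.10710906982422)
slot deep px 305 341 120 164
top ((556.116455078125, -10.058563232421875), (94.85330200195312, 95.15462493896484), 73.88323974609375)
plug in tool [-0.07414878  0.11039381  0.00155591]
```

View pics/w20c.png

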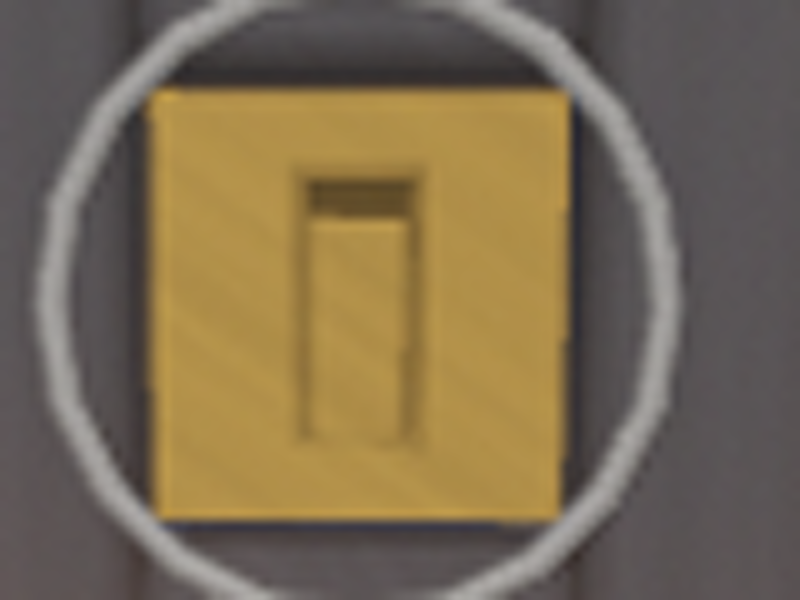

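```bash
python3 -c "
from h import *
i=camera_info('wrist');K,T=i['K'],i['tool_from_camera'];print(T,K)
p=np.load('w20p.npy')
hsv=cv2.cvtColor(p,cv2.COLOR_RGB2HSV)
m=(hsv[...,0]<14)&(hsv[...,1]>180)&(hsv[...,2]>80);m[:235]=0;m[360:]=0;m[:,:300]=0;m[:,345:]=0
for v in range(243,292,4):
    u=np.nonzero(m[v])[0];print(v,u.min() if len(u) else None,u.max() if len(u) else None)
for x,zz in((-.022,.025),(-.022,-.025),(-.02,.025),(-.02,-.025),(-.018,.025),(-.018,-.025)):
   print(x,zz,[pix(np.array([x,-.0005-zz,w]),K,T) for w in(-.006,.006)])
"
```

```text
[[-1.78621442e-04 -9.69230773e-01 -2.46153765e-01 -6.49792719e-02]
 [ 1.13859504e-03  2.46153413e-01 -9.69230211e-01 -1.41601100e-01]
 [ 9.99999336e-01 -4.53394754e-04  1.05959307e-03  9.86148143e-04]
 [ 0.00000000e+00  0.00000000e+00  0.00000000e+00  1.00000000e+00]] [[331.15927697   0.         322.21557096]
 [  0.         331.15927697 239.36866596]
 [  0.           0.           1.        ]]
243 None None
247 312 333
251 311 333
255 311 333
259 310 334
263 310 335
267 309 335
271 308 337
275 308 337
279 307 307
283 307 337
287 307 307
291 307 337
-0.022 0.025 [(np.float64(303.7590001812373), np.float64(274.5380665042321)), (np.float64(336.0382909390767), np.float64(274.5563352351114))]
-0.022 -0.025 [(np.float64(309.0818901625721), np.float64(240.84964871876718)), (np.float64(332.24369795111585), np.float64(240.86026036897175))]
-0.02 0.025 [(np.float64(303.83155220672546), np.float64(279.59134623179057)), (np.float64(335.98227473837113), np.float64(279.61006206101274))]
-0.02 -0.025 [(np.float64(309.1187793757668), np.float64(244.57611220207224)), (np.float64(332.21431678506605), np.float64(244.58696887744068))]
-0.018 0.025 [(np.float64(303.90352860215864), np.float64(284.60453307886)), (np.float64(335.92670301750667), np.float64(284.6236883504938))]
-0.018 -0.025 [(np.float64(309.1554581038522), np.float64(248.2813129636882)), (np.float64(332.18510327652723), np.float64(248.29241169918794))]
```

```bash
for k in 1 2 3; do python3 -c "
from plant import camera_info as c
for _ in range(2): print(c('wrist')['tool_from_camera'][:,3].round(5),c('top')['eye'].round(4))
"; done; python3 -c "
from h import *
Tc=camera_info('wrist')['tool_from_camera']
for k in (5,6,9,14,18,20): print(k,np.load(f'w{k}T.npy')[:3,3])"
```

```text
[-6.498e-02 -1.416e-01  9.900e-04  1.000e+00] [0.3712 0.0274 1.1491]
[-6.498e-02 -1.416e-01  9.900e-04  1.000e+00] [0.3712 0.0274 1.1491]
[-6.498e-02 -1.416e-01  9.900e-04  1.000e+00] [0.3712 0.0274 1.1491]
[-6.498e-02 -1.416e-01  9.900e-04  1.000e+00] [0.3712 0.0274 1.1491]
[-6.498e-02 -1.416e-01  9.900e-04  1.000e+00] [0.3712 0.0274 1.1491]
[-6.498e-02 -1.416e-01  9.900e-04  1.000e+00] [0.3712 0.0274 1.1491]
5 [ 0.51423164 -0.00359762  0.35634102]
6 [ 0.51969949 -0.26729061  0.35555515]
9 [ 0.63896489 -0.26460191  0.27257042]
14 [ 0.60124336 -0.26888011  0.24369797]
18 [ 0.55014702 -0.34363068  0.24234354]
20 [ 0.55899134 -0.00182906  0.32200176]
```

{"api": "apply_moves", "payload": {
  "deltas": [
    {"tx": -0.025,"ty": 0,"tz": 0,"turn": 0,"gripper": 0.005},
    {"tx": -0.055,"ty": 0,"tz": 0.0007,"turn": 0,"gripper": 0.005},
    {"tx": -0.0755,"ty": 0.005,"tz": 0.0007,"turn": 0,"gripper": 0.005},
    {"tx": -0.0755,"ty": 0.015,"tz": 0.0007,"turn": 0,"gripper": 0.005},
    {"tx": -0.0755,"ty": 0.015,"tz": 0.0007,"turn": 0,"gripper": 0.005}
  ]
}}

```text
time_s: 15.05
tcp_pos: [0.5548, -0.0154, 0.1639]
eef_rot: [-89.9, 0.0, 73.8]
contact_force: [-0.1, -0.6, -0.0]
gripper_width: 0.0118
```

```bash
python3 snap.py 21;python3 -c "
from h import *
plan((.5565,-.0119,.165),74.1)
p=cv2.imread('pics/w21.png');cv2.imwrite('pics/w21c.png',cv2.resize(p[200:360,220:420],(750,600),interpolation=cv2.INTER_CUBIC))
"
```

```text
t 15.05 tcp [ 0.5548 -0.0154  0.1639] yaw 73.82 | need tx ty tz [0. 0. 0.] turn -1.8532 n 0.0 F [-0.1 -0.6 -0. ] w 0.0118 j6 -34.8
t 15.1 tcp [ 0.5554 -0.0148  0.1644] yaw 73.87 | need tx ty tz [ 0.0031 -0.0006 -0.0002] turn -0.004 n 0.1 F [ 0.5 -0.1 -0.7] w 0.0115 j6 -34.8
```

View pics/w21c.png

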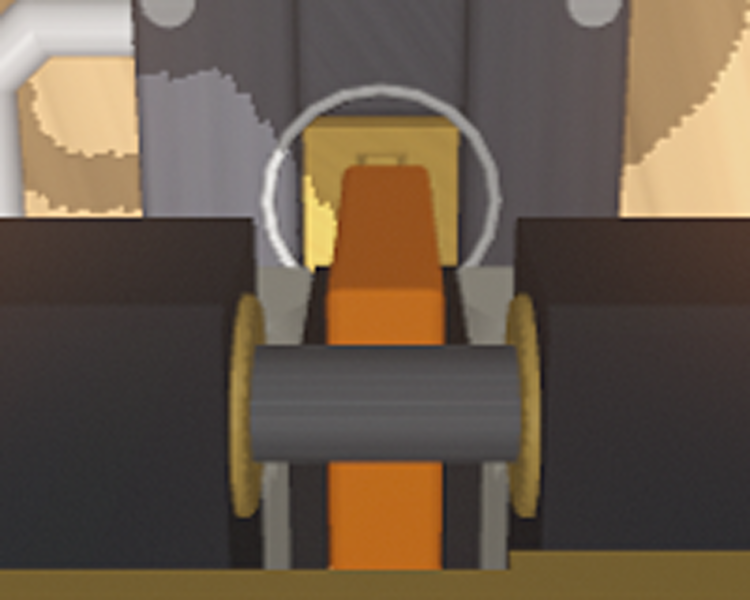

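```bash
python3 -c "
from h import *
i=camera_info('wrist');K,T=i['K'],i['tool_from_camera']
for x in(-.0136,-.0106,-.0076,-.0046): print(x,pix(np.array([x,.0943,.0009]),K,T))
for x in(-.0196,-.0166,-.0136,-.0106): print('plug far',x,pix(np.array([x,.0943,.0009]),K,T))
"
```

```text
-0.0136 (np.float64(322.4487710911516), np.float64(228.0228525683538))
-0.0106 (np.float64(322.4473323338292), np.float64(232.03595959170846))
-0.0076 (np.float64(322.4459023295933), np.float64(236.0246517448849))
-0.0046 (np.float64(322.44448099880844), np.float64(239.98915115433763))
plug far -0.0196 (np.float64(322.45167518850315), np.float64(219.9224917251478))
plug far -0.0166 (np.float64(322.4502186821742), np.float64(223.985105820737))
plug far -0.0136 (np.float64(322.4487710911516), np.float64(228.0228525683538))
plug far -0.0106 (np.float64(322.4473323338292), np.float64(232.03595959170846))
```

{"api": "apply_moves", "payload": {
  "deltas": [
    {"tx": 0.0033,"ty": 0,"tz": -0.0002,"turn": -0.003,"gripper": 0.005},
    {"tx": 0.0033,"ty": 0.003,"tz": -0.0002,"turn": -0.003,"gripper": 0.005},
    {"tx": 0.0033,"ty": 0.003,"tz": -0.0002,"turn": -0.003,"gripper": 0.005}
  ]
}}

```text
time_s: 15.4
tcp_pos: [0.5569, -0.0103, 0.1615]
eef_rot: [-90.0, 0.0, 74.2]
contact_force: [-0.6, 0.2, -1.3]
gripper_width: 0.0117
```

```bash
python3 snap.py 22;python3 -c "
from h import *
plan((.5565,-.0119,.161),74.1)
p=cv2.imread('pics/w22.png');cv2.imwrite('pics/w22c.png',cv2.resize(p[215:265,285:355],(840,600),interpolation=cv2.INTER_CUBIC)[:600,:800])
i=camera_info('wrist');K,T=i['K'],i['tool_from_camera'];s=r.get_state()
for x in(-.0076,-.0056): print(x,pix(np.array([x,s['tcp_pos'][2]-.07,.0009]),K,T))
"
```

```text
t 15.4 tcp [ 0.5569 -0.0103  0.1615] yaw 74.17 | need tx ty tz [0. 0. 0.] turn -1.847 n 0.0 F [-0.6  0.2 -1.3] w 0.0117 j6 -34.9
t 15.45 tcp [ 0.5569 -0.0104  0.1616] yaw 74.17 | need tx ty tz [-0.0016  0.0006  0.    ] turn 0.0013 n 0.0 F [-0.8  0.6 -1.2] w 0.0119 j6 -34.9
-0.0076 (np.float64(322.4509065087843), np.float64(236.8859674771878))
-0.0056 (np.float64(322.4499356980241), np.float64(239.55822421932578))
```

View pics/w22c.png

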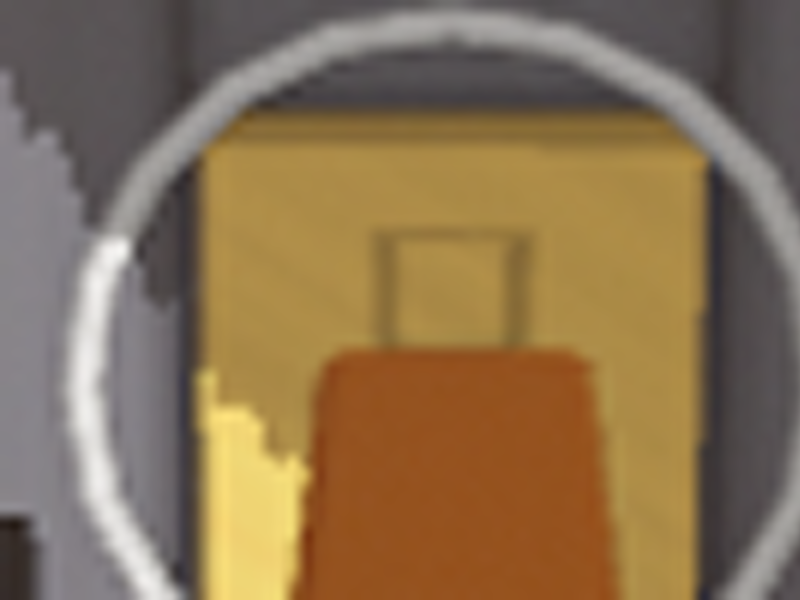

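{"api": "apply_moves", "payload": {
  "deltas": [
    {"tx": -0.0017,"ty": 0,"tz": 0,"turn": 0,"gripper": 0.005},
    {"tx": -0.0017,"ty": 0.003,"tz": 0,"turn": 0,"gripper": 0.005},
    {"tx": -0.0017,"ty": 0.006,"tz": 0,"turn": 0,"gripper": 0.005},
    {"tx": -0.0017,"ty": 0.008,"tz": 0,"turn": 0,"gripper": 0.005}
  ]
}}

```text
time_s: 15.85
tcp_pos: [0.5563, -0.0125, 0.1534]
eef_rot: [-90.0, 0.0, 74.1]
contact_force: [-1.3, -0.8, 0.1]
gripper_width: 0.0114
```

```bash
python3 snap.py 23;python3 -c "
from h import *
plan((.5565,-.0119,.153),74.1)
p=cv2.imread('pics/w23.png');cv2.imwrite('pics/w23c.png',cv2.resize(p[215:265,285:355],(840,600),interpolation=cv2.INTER_CUBIC)[:600,:800])
i=camera_info('wrist');K,T=i['K'],i['tool_from_camera'];s=r.get_state()
for x in(-.0076,-.0056): print(x,pix(np.array([x,s['tcp_pos'][2]-.07,.0009]),K,T))
"
```

```text
t 15.85 tcp [ 0.5563 -0.0125  0.1534] yaw 74.13 | need tx ty tz [0. 0. 0.] turn -1.8478 n 0.0 F [-1.3 -0.8  0.1] w 0.0114 j6 -34.7
t 15.9 tcp [ 0.5561 -0.0125  0.1531] yaw 74.12 | need tx ty tz [ 0.0007  0.0001 -0.0002] turn 0.0004 n 0.0 F [-0.3  0.  -0.8] w 0.0121 j6 -34.7
-0.0076 (np.float64(322.44401114071593), np.float64(239.79887858015732))
-0.0056 (np.float64(322.443021552535), np.float64(242.56009479855132))
```

View pics/w23c.png

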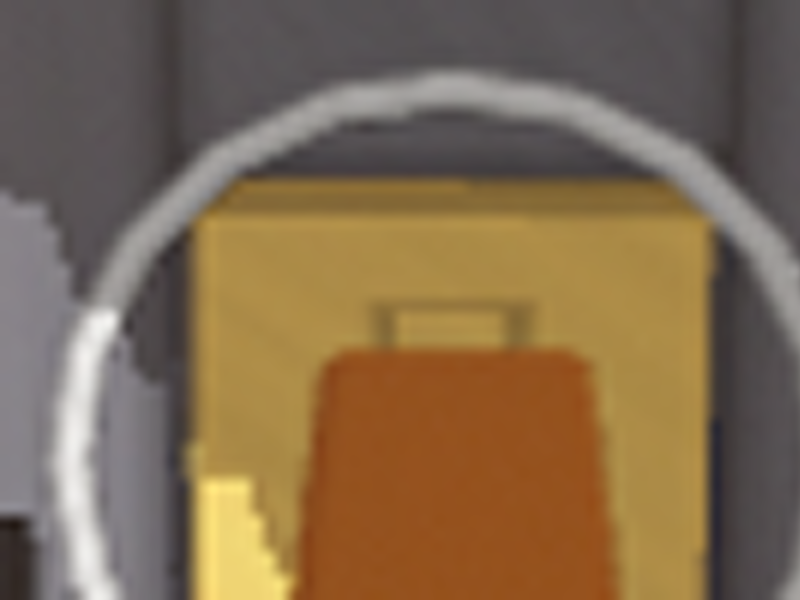

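{"api": "apply_moves", "payload": {
  "deltas": [
    {"tx": 0.0003,"ty": 0.003,"tz": 0,"turn": 0,"gripper": 0.005},
    {"tx": 0.0003,"ty": 0.006,"tz": 0,"turn": 0,"gripper": 0.005},
    {"tx": 0.0003,"ty": 0.009,"tz": 0,"turn": 0,"gripper": 0.005},
    {"tx": 0.0003,"ty": 0.012,"tz": 0,"turn": 0,"gripper": 0.005}
  ]
}}

```text
time_s: 16.3
tcp_pos: [0.5565, -0.0122, 0.1415]
eef_rot: [-90.0, 0.0, 74.1]
contact_force: [-0.1, -0.7, -1.0]
gripper_width: 0.0117
```

Free so far: tip about 9 mm in, with no force. Continuing.

{"api": "apply_moves", "payload": {
  "deltas": [
    {"tx": 0,"ty": 0.005,"tz": 0,"turn": 0,"gripper": 0.005},
    {"tx": 0,"ty": 0.01,"tz": 0,"turn": 0,"gripper": 0.005},
    {"tx": 0,"ty": 0.015,"tz": 0,"turn": 0,"gripper": 0.005},
    {"tx": 0,"ty": 0.02,"tz": 0,"turn": 0,"gripper": 0.005},
    {"tx": 0,"ty": 0.023,"tz": 0,"turn": 0,"gripper": 0.005}
  ]
}}

```text
time_s: 16.8
tcp_pos: [0.5563, -0.0122, 0.1181]
eef_rot: [-90.0, 0.0, 74.1]
contact_force: [-0.2, -0.2, -0.9]
gripper_width: 0.0117
```

{"api": "apply_moves", "payload": {
  "deltas": [
    {"tx": 0,"ty": 0.003,"tz": 0,"turn": 0,"gripper": 0.005},
    {"tx": 0,"ty": 0.006,"tz": 0,"turn": 0,"gripper": 0.005},
    {"tx": 0,"ty": 0.008,"tz": 0,"turn": 0,"gripper": 0.005},
    {"tx": 0,"ty": 0.0095,"tz": 0,"turn": 0,"gripper": 0.005}
  ]
}}

```text
time_s: 17.2
tcp_pos: [0.5568, -0.0122, 0.1104]
eef_rot: [-90.0, 0.0, 74.2]
contact_force: [-8.7, 2.9, 21.6]
gripper_width: 0.0119
```

```bash
python3 snap.py 24;python3 -c "
from h import *
p=cv2.imread('pics/w24.png');cv2.imwrite('pics/w24c.png',cv2.resize(p[200:360,220:420],(750,600),interpolation=cv2.INTER_CUBIC))
K=camera_info('wrist')['K'];C=cloud(np.load('w24d.npy'),K,np.load('w24T.npy'))
for v in range(232,292,4): print(v,(C[v,322]*1000).round(1))"
```

```text
t 17.2 tcp [ 0.5568 -0.0122  0.1104] yaw 74.16 | need tx ty tz [0. 0. 0.] turn -1.8472 n 0.0 F [-8.7  2.9 21.6] w 0.0119 j6 -34.8
232 [549.9 -34.2  69.8]
236 [550.4 -32.3  71.4]
240 [551.1 -29.6  69.6]
244 [538.  -74.4 252.1]
248 [550.4 -32.   95.2]
252 [550.5 -31.8 101.3]
256 [550.5 -31.8 107.8]
260 [550.4 -31.8 114. ]
264 [550.4 -31.8 119.2]
268 [550.3 -32.1 125.4]
272 [550.4 -31.9 129.6]
276 [550.3 -32.  134.2]
280 [550.7 -30.6 134.6]
284 [551.1 -29.2 135. ]
288 [551.5 -27.8 135.5]
```

View pics/w24c.png

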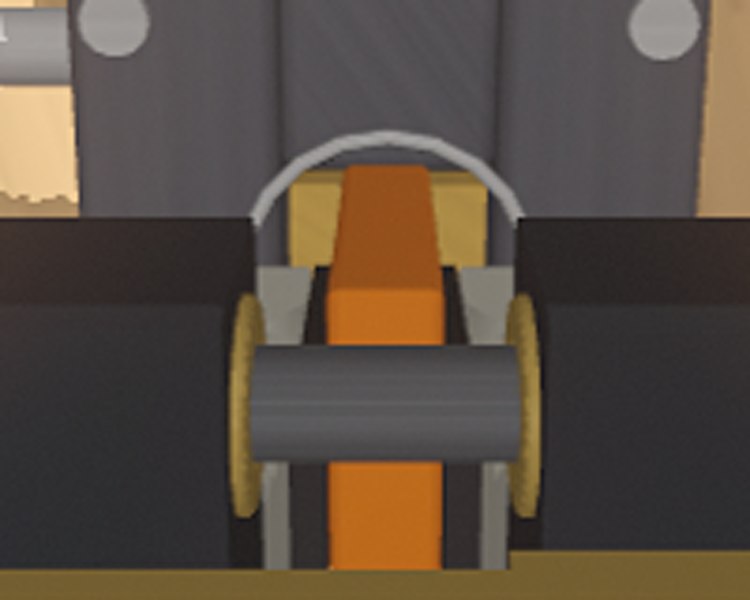

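{"api": "apply_moves", "payload": {
  "deltas": [
    {"tx": 0,"ty": -0.0004,"tz": 0,"turn": 0.06,"gripper": 0.005},
    {"tx": 0,"ty": -0.0004,"tz": 0,"turn": 0.16,"gripper": 0.005},
    {"tx": 0,"ty": -0.0004,"tz": 0,"turn": 0.27,"gripper": 0.005},
    {"tx": 0,"ty": -0.0004,"tz": 0,"turn": 0.38,"gripper": 0.005}
  ],
  "newtons": 45
}}

```text
time_s: 17.65
tcp_pos: [0.5567, -0.0119, 0.1106]
eef_rot: [-90.0, -0.0, 52.1]
contact_force: [-4.0, 2.0, 6.7]
gripper_width: 0.0119
```

```bash
python3 -c "
from h import *
s=r.get_state();print(s['moment'],s['contact_force']);plan((.5568,-.0122,.1104),74.16-75)"
```

```text
[0.99066814 1.19708719 0.11906162] [-3.96621306  1.9827567   6.72640518]
t 17.65 tcp [ 0.5567 -0.0119  0.1106] yaw 52.12 | need tx ty tz [-0.0002  0.0002 -0.0002] turn 0.9244 n 0.0 F [-4.   2.   6.7] w 0.0119 j6 -56.8
```

Turning with low forces.

{"api": "apply_moves", "payload": {
  "deltas": [
    {"tx": 0,"ty": 0,"tz": 0,"turn": 0.12,"gripper": 0.005},
    {"tx": 0,"ty": 0,"tz": 0,"turn": 0.24,"gripper": 0.005},
    {"tx": 0,"ty": 0,"tz": 0,"turn": 0.36,"gripper": 0.005},
    {"tx": 0,"ty": 0,"tz": 0,"turn": 0.48,"gripper": 0.005},
    {"tx": 0,"ty": 0,"tz": 0,"turn": 0.6,"gripper": 0.005}
  ]
}}

```text
time_s: 18.15
tcp_pos: [0.5566, -0.0118, 0.1106]
eef_rot: [-90.0, -0.1, 17.7]
contact_force: [-4.6, 3.4, 8.2]
gripper_width: 0.0119
```

```bash
python3 -c "
from h import *
s=r.get_state();print(s['moment'],s['contact_force']);plan((.5568,-.0122,.1104),74.16-75)"
```

```text
[1.36263999 1.4181746  0.05984643] [-4.58577736  3.37107798  8.18456392]
t 18.15 tcp [ 0.5566 -0.0118  0.1106] yaw 17.72 | need tx ty tz [ 0.      0.0002 -0.0005] turn 0.3239 n 0.0 F [-4.6  3.4  8.2] w 0.0119 j6 -91.2
```

{"api": "apply_moves", "payload": {
  "deltas": [
    {"tx": 0,"ty": 0,"tz": 0,"turn": 0.1,"gripper": 0.005},
    {"tx": 0,"ty": 0,"tz": 0,"turn": 0.2,"gripper": 0.005},
    {"tx": 0,"ty": 0,"tz": 0,"turn": 0.3,"gripper": 0.005},
    {"tx": 0,"ty": 0,"tz": 0,"turn": 0.34,"gripper": 0.005}
  ]
}}

```text
time_s: 18.55
tcp_pos: [0.5566, -0.0117, 0.1106]
eef_rot: [-90.0, -0.0, -1.7]
contact_force: [-3.9, 3.4, 7.7]
gripper_width: 0.0116
```

```bash
python3 -c "
from h import *
s=r.get_state();print(s['moment'],s['contact_force']);plan((.5568,-.0122,.1104),74.16-75)"
```

```text
[1.47524453 1.44025496 0.06694186] [-3.85588433  3.35359999  7.73064313]
t 18.55 tcp [ 0.5566 -0.0117  0.1106] yaw -1.69 | need tx ty tz [ 0.0002  0.0002 -0.0005] turn -0.0149 n 0.0 F [-3.9  3.4  7.7] w 0.0116 j6 -110.6
```

{"api": "apply_moves", "payload": {
  "deltas": [
    {"tx": 0,"ty": 0,"tz": 0,"turn": 0.04,"gripper": 0.005},
    {"tx": 0,"ty": 0,"tz": 0,"turn": 0.08,"gripper": 0.005},
    {"tx": 0,"ty": 0,"tz": 0,"turn": 0.1,"gripper": 0.005}
  ]
}}

```text
time_s: 18.85
tcp_pos: [0.5566, -0.0117, 0.1106]
eef_rot: [-90.0, -0.0, -7.3]
contact_force: [-4.1, 3.4, 7.4]
gripper_width: 0.0117
```

```bash
python3 -c "
from h import *
s=r.get_state();print(s['moment'],s['contact_force']);plan((.5568,-.0122,.1104),74.16-75)"
```

```text
[1.46455617 1.46623316 0.06436318] [-4.12394     3.3883075   7.40404033]
t 18.85 tcp [ 0.5566 -0.0117  0.1106] yaw -7.3 | need tx ty tz [ 0.0003  0.0002 -0.0005] turn -0.1127 n 0.0 F [-4.1  3.4  7.4] w 0.0117 j6 -116.2
```

{"api": "apply_moves", "payload": {
  "deltas": [
    {"tx": 0,"ty": 0,"tz": 0,"turn": 0.03,"gripper": 0.005},
    {"tx": 0,"ty": 0,"tz": 0,"turn": 0.06,"gripper": 0.005}
  ]
}}

```text
time_s: 19.05
tcp_pos: [0.5567, -0.0116, 0.1106]
eef_rot: [-90.0, -0.0, -10.7]
contact_force: [-3.5, 3.2, 7.2]
gripper_width: 0.0117
```

```bash
python3 -c "
from h import *
s=r.get_state();print(s['moment'],s['contact_force']);plan((.5568,-.0122,.1104),74.16-75)"
```

```text
[1.55127095 1.41177734 0.2588255 ] [-3.47779132  3.20043003  7.18692689]
t 19.05 tcp [ 0.5567 -0.0116  0.1106] yaw -10.71 | need tx ty tz [ 0.0002  0.0002 -0.0005] turn -0.1723 n 0.0 F [-3.5  3.2  7.2] w 0.0117 j6 -119.6
```

{"api": "apply_moves", "payload": {
  "deltas": [
    {"tx": 0,"ty": 0,"tz": 0,"turn": 0.03,"gripper": 0.005},
    {"tx": 0,"ty": 0,"tz": 0,"turn": 0.03,"gripper": 0.005}
  ]
}}

```text
time_s: 19.25
tcp_pos: [0.5567, -0.0116, 0.1106]
eef_rot: [-90.0, -0.0, -12.4]
contact_force: [-3.2, 3.8, 8.2]
gripper_width: 0.0117
```

```bash
python3 snap.py 25; python3 -c "
from h import *
s=r.get_state();print(s['moment'],s['contact_force']);plan((.5568,-.0122,.1104),74.16)
p=cv2.imread('pics/w25.png');cv2.imwrite('pics/w25c.png',cv2.resize(p[180:360,200:440],(800,600),interpolation=cv2.INTER_CUBIC))"
```

```text
t 19.25 tcp [ 0.5567 -0.0116  0.1106] yaw -12.37 | need tx ty tz [0. 0. 0.] turn 2.9256 n 0.0 F [-3.2  3.8  8.2] w 0.0117 j6 -121.3
[1.57068437 1.41112388 0.4498244 ] [-3.48737087  3.54265805  7.24883492]
t 19.3 tcp [ 0.5566 -0.0116  0.1106] yaw -12.33 | need tx ty tz [ 0.0003  0.0002 -0.0005] turn -1.5095 n 0.0 F [-3.5  3.5  7.2] w 0.0119 j6 -121.3
```

View pics/w25c.png

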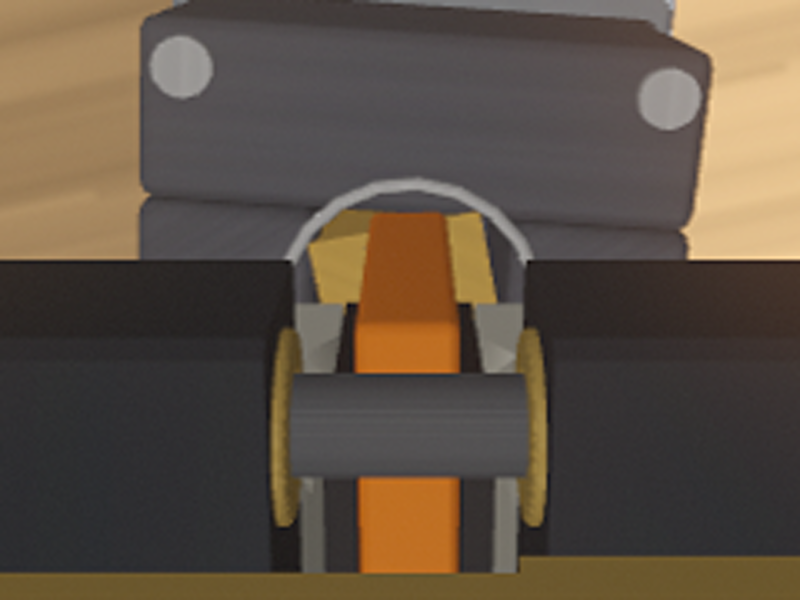

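{"api": "apply_moves", "payload": {
  "deltas": [
    {"tx": 0,"ty": 0,"tz": 0,"turn": -0.1,"gripper": 0.005},
    {"tx": 0,"ty": 0,"tz": 0,"turn": -0.22,"gripper": 0.005},
    {"tx": 0,"ty": 0,"tz": 0,"turn": -0.35,"gripper": 0.005},
    {"tx": 0,"ty": 0,"tz": 0,"turn": -0.48,"gripper": 0.005},
    {"tx": 0,"ty": 0,"tz": 0,"turn": -0.6,"gripper": 0.005}
  ]
}}

```text
time_s: 19.8
tcp_pos: [0.5571, -0.0117, 0.1106]
eef_rot: [-90.0, -0.1, 22.3]
contact_force: [-1.9, 2.4, 6.6]
gripper_width: 0.0122
```

{"api": "apply_moves", "payload": {
  "deltas": [
    {"tx": 0,"ty": 0,"tz": 0,"turn": -0.13,"gripper": 0.005},
    {"tx": 0,"ty": 0,"tz": 0,"turn": -0.26,"gripper": 0.005},
    {"tx": 0,"ty": 0,"tz": 0,"turn": -0.39,"gripper": 0.005},
    {"tx": 0,"ty": 0,"tz": 0,"turn": -0.52,"gripper": 0.005},
    {"tx": 0,"ty": 0,"tz": 0,"turn": -0.65,"gripper": 0.005}
  ]
}}

```text
time_s: 20.3
tcp_pos: [0.5571, -0.0115, 0.1106]
eef_rot: [-90.1, -0.1, 59.5]
contact_force: [-2.3, 3.7, 6.8]
gripper_width: 0.0119
```

```bash
python3 -c "
from h import *
s=r.get_state();print(s['moment'],s['contact_force']);plan((.5566,-.0116,.1106),74.16)"
```

```text
[ 1.71218609  0.96639321 -0.07632935] [-2.32471205  3.71447456  6.77217019]
t 20.3 tcp [ 0.5571 -0.0115  0.1106] yaw 59.55 | need tx ty tz [-0.0003  0.      0.0004] turn -0.255 n 0.0 F [-2.3  3.7  6.8] w 0.0119 j6 -49.4
```

{"api": "apply_moves", "payload": {
  "deltas": [
    {"tx": 0,"ty": 0,"tz": 0,"turn": -0.12,"gripper": 0.005},
    {"tx": 0,"ty": 0,"tz": 0,"turn": -0.25,"gripper": 0.005},
    {"tx": 0,"ty": 0,"tz": 0,"turn": -0.32,"gripper": 0.005},
    {"tx": 0,"ty": 0,"tz": 0,"turn": -0.37,"gripper": 0.005}
  ]
}}

```text
time_s: 20.7
tcp_pos: [0.557, -0.0115, 0.1106]
eef_rot: [-90.1, -0.1, 80.6]
contact_force: [-3.2, 4.3, 6.5]
gripper_width: 0.0118
```

```bash
python3 -c "
from h import *
s=r.get_state();print(s['moment'],s['contact_force']);plan((.5566,-.0116,.1106),74.16)"
```

```text
[ 1.78030293  1.13168018 -0.05931299] [-3.23750022  4.27328338  6.48607963]
t 20.7 tcp [ 0.557  -0.0115  0.1106] yaw 80.61 | need tx ty tz [-0.0002  0.      0.0004] turn 0.1125 n 0.0 F [-3.2  4.3  6.5] w 0.0118 j6 -28.3
```

{"api": "apply_moves", "payload": {
  "deltas": [
    {"tx": 0,"ty": 0,"tz": 0,"turn": -0.04,"gripper": 0.005},
    {"tx": 0,"ty": 0,"tz": 0,"turn": -0.075,"gripper": 0.005},
    {"tx": 0,"ty": 0,"tz": 0,"turn": -0.1,"gripper": 0.005}
  ]
}}

```text
time_s: 21.0
tcp_pos: [0.557, -0.0115, 0.1106]
eef_rot: [-90.1, -0.1, 86.2]
contact_force: [-0.8, 3.3, 6.4]
gripper_width: 0.0122
```

```bash
python3 -c "
from h import *
s=r.get_state();print(s['moment'],s['contact_force']);plan((.5566,-.0116,.1106),74.16)"
```

```text
[ 1.40200222  0.96446227 -0.65936618] [-0.8158737   3.33106866  6.38372216]
t 21.0 tcp [ 0.557  -0.0115  0.1106] yaw 86.2 | need tx ty tz [-0.0001  0.      0.0003] turn 0.2101 n 0.0 F [-0.8  3.3  6.4] w 0.0122 j6 -22.7
```

{"api": "apply_moves", "payload": {
  "deltas": [
    {"tx": 0,"ty": 0,"tz": 0,"turn": 0.07,"gripper": 0.005},
    {"tx": 0,"ty": 0,"tz": 0,"turn": 0.13,"gripper": 0.005},
    {"tx": 0,"ty": 0,"tz": 0,"turn": 0.18,"gripper": 0.005},
    {"tx": 0,"ty": 0,"tz": 0,"turn": 0.18,"gripper": 0.005}
  ]
}}

```text
time_s: 21.4
tcp_pos: [0.5573, -0.0119, 0.1106]
eef_rot: [-90.1, -0.0, 75.8]
contact_force: [-1.5, 0.8, 5.6]
gripper_width: 0.0122
```

```bash
python3 snap.py 26; python3 -c "
from h import *
s=r.get_state();print(s['moment'],s['contact_force']);plan((.5566,-.0116,.1106),74.16)
p=cv2.imread('pics/w26.png');cv2.imwrite('pics/w26c.png',cv2.resize(p[180:360,200:440],(800,600),interpolation=cv2.INTER_CUBIC))"
```

```text
t 21.4 tcp [ 0.5573 -0.0119  0.1106] yaw 75.83 | need tx ty tz [0. 0. 0.] turn -1.8181 n 0.0 F [-1.5  0.8  5.6] w 0.0122 j6 -33.1
[ 0.44765432  0.28973648 -0.03358744] [-1.68083099  0.20554619  5.45986959]
t 21.45 tcp [ 0.5574 -0.012   0.1106] yaw 75.92 | need tx ty tz [0.0002 0.     0.0008] turn 0.0307 n 0.0 F [-1.7  0.2  5.5] w 0.0121 j6 -33.0
```

View pics/w26c.png

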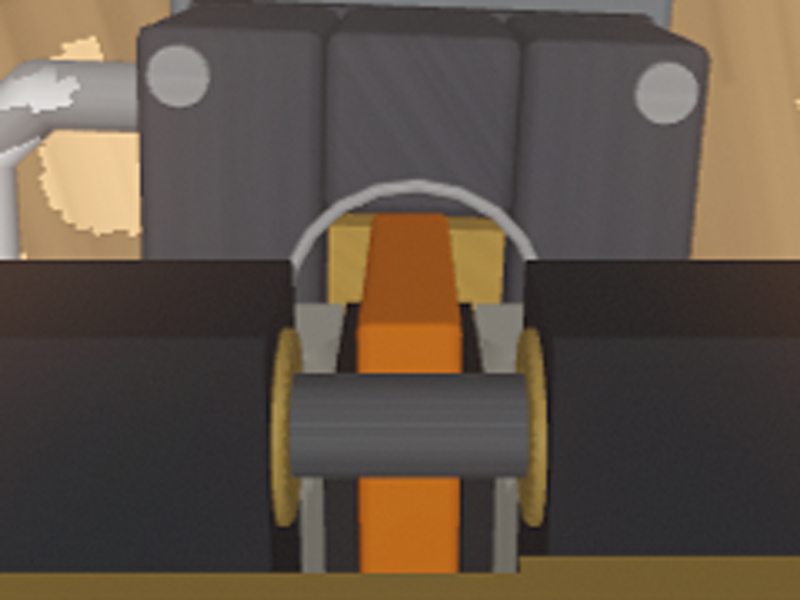

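{"api": "apply_moves", "payload": {
  "deltas": [
    {"tx": 0,"ty": -0.003,"tz": 0,"turn": 0.02,"gripper": 0.005},
    {"tx": 0,"ty": -0.01,"tz": 0,"turn": 0.02,"gripper": 0.005},
    {"tx": 0,"ty": -0.02,"tz": 0,"turn": 0.02,"gripper": 0.005},
    {"tx": 0,"ty": -0.03,"tz": 0,"turn": 0.02,"gripper": 0.005},
    {"tx": 0,"ty": -0.04,"tz": 0,"turn": 0.02,"gripper": 0.005}
  ]
}}

```text
time_s: 21.95
tcp_pos: [0.5567, -0.0122, 0.1509]
eef_rot: [-90.0, -0.0, 74.7]
contact_force: [0.2, 0.3, -0.6]
gripper_width: 0.0122
```

{"api": "apply_moves", "payload": {
  "deltas": [
    {"tx": 0,"ty": -0.015,"tz": 0,"turn": 0,"gripper": 0.005},
    {"tx": 0,"ty": -0.03,"tz": 0,"turn": 0,"gripper": 0.005},
    {"tx": 0,"ty": -0.033,"tz": 0,"turn": 0,"gripper": 0.005},
    {"tx": 0,"ty": -0.033,"tz": 0,"turn": 0,"gripper": 0.005}
  ]
}}

```text
time_s: 22.35
tcp_pos: [0.5568, -0.0121, 0.1835]
eef_rot: [-90.1, -0.1, 74.7]
contact_force: [0.7, 0.4, -1.3]
gripper_width: 0.0115
```

```bash
python3 snap.py 27; python3 -c "
from h import *
plan((.5566,-.0116,.18),74.16)
p=cv2.imread('pics/w27.png');cv2.imwrite('pics/w27c.png',cv2.resize(p[180:360,200:440],(800,600),interpolation=cv2.INTER_CUBIC))"
```

```text
t 22.35 tcp [ 0.5568 -0.0121  0.1835] yaw 74.7 | need tx ty tz [0. 0. 0.] turn -1.8378 n 0.0 F [ 0.7  0.4 -1.3] w 0.0115 j6 -34.2
t 22.4 tcp [ 0.5564 -0.0121  0.1827] yaw 74.7 | need tx ty tz [ 0.0006  0.0027 -0.0001] turn 0.0094 n 0.1 F [-0.5  0.6 -0.4] w 0.012 j6 -34.2
```

View pics/w27c.png

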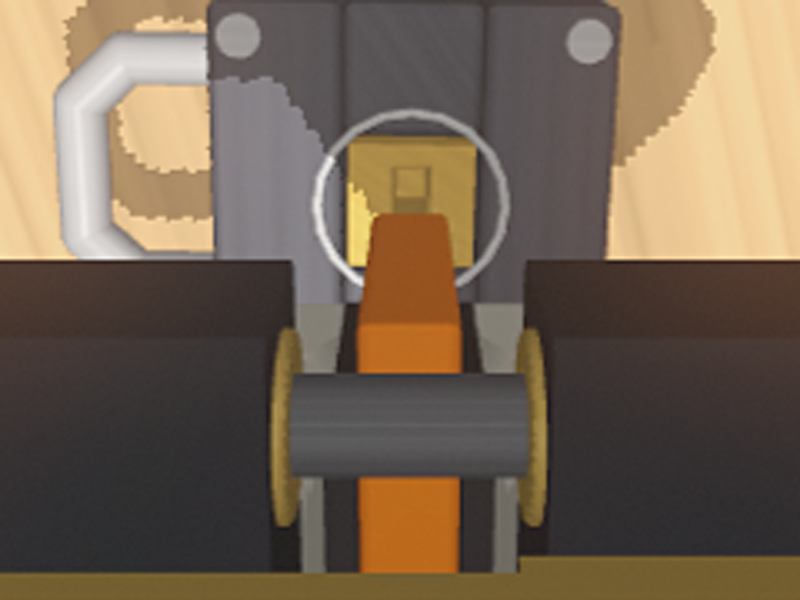

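```bash
python3 -c "
from h import *
plan((.5403,-.2797,.182),98.4)"
```

```text
t 22.4 tcp [ 0.5564 -0.0121  0.1827] yaw 74.7 | need tx ty tz [-0.2623  0.0006 -0.0551] turn -0.4137 n 5.4 F [-0.5  0.6 -0.4] w 0.012 j6 -34.2
```

{"api": "apply_moves", "payload": {
  "deltas": [
    {"tx": -0.025,"ty": 0,"tz": -0.005,"turn": -0.04,"gripper": 0.005},
    {"tx": -0.065,"ty": 0,"tz": -0.014,"turn": -0.11,"gripper": 0.005},
    {"tx": -0.11,"ty": 0,"tz": -0.023,"turn": -0.18,"gripper": 0.005},
    {"tx": -0.155,"ty": 0,"tz": -0.032,"turn": -0.25,"gripper": 0.005},
    {"tx": -0.2,"ty": 0,"tz": -0.042,"turn": -0.32,"gripper": 0.005}
  ]
}}

```text
time_s: 22.9
tcp_pos: [0.5434, -0.2177, 0.1818]
eef_rot: [-89.9, -0.0, 93.2]
contact_force: [0.9, -0.3, -1.3]
gripper_width: 0.0118
```

```bash
python3 -c "
from h import *
plan((.5403,-.2797,.182),98.4)"
```

```text
t 22.9 tcp [ 0.5434 -0.2177  0.1818] yaw 93.24 | need tx ty tz [-0.0618 -0.0002  0.0066] turn -0.0901 n 1.2 F [ 0.9 -0.3 -1.3] w 0.0118 j6 6.0
```

{"api": "apply_moves", "payload": {
  "deltas": [
    {"tx": -0.03,"ty": 0,"tz": 0.003,"turn": -0.05,"gripper": 0.005},
    {"tx": -0.055,"ty": 0,"tz": 0.006,"turn": -0.09,"gripper": 0.005},
    {"tx": -0.0615,"ty": 0.004,"tz": 0.0066,"turn": -0.09,"gripper": 0.005},
    {"tx": -0.0615,"ty": 0.018,"tz": 0.0066,"turn": -0.09,"gripper": 0.005},
    {"tx": -0.0615,"ty": 0.025,"tz": 0.0066,"turn": -0.09,"gripper": 0.005}
  ]
}}

```text
time_s: 23.4
tcp_pos: [0.5399, -0.277, 0.1553]
eef_rot: [-89.9, -0.1, 98.1]
contact_force: [-0.4, 0.9, -1.0]
gripper_width: 0.0114
```

```bash
python3 snap.py 28; python3 -c "
from h import *
plan((.5403,-.2797,.157),98.4)
p=cv2.imread('pics/w28.png');cv2.imwrite('pics/w28c.png',cv2.resize(p[180:360,200:440],(800,600),interpolation=cv2.INTER_CUBIC))
i=camera_info('wrist');K,T=i['K'],i['tool_from_camera'];s=r.get_state()
print(pix(np.array([.0014-.0105,s['tcp_pos'][2]-.06,.0009]),K,T))
C=cloud(np.load('w28d.npy'),K,np.load('w28T.npy'));print(C[205,325],C[205,300])"
```

```text
t 23.4 tcp [ 0.5399 -0.277   0.1553] yaw 98.14 | need tx ty tz [0. 0. 0.] turn -1.4288 n 0.0 F [-0.4  0.9 -1. ] w 0.0114 j6 16.9
t 23.45 tcp [ 0.5395 -0.2766  0.1544] yaw 98.18 | need tx ty tz [-0.0032 -0.0026 -0.0003] turn -0.0039 n 0.1 F [-0.2  0.5 -1.9] w 0.0118 j6 16.9
(np.float64(323.03767559368384), np.float64(233.7101764033033))
[ 0.54165886 -0.30702027  0.06000146] [ 0.55941902 -0.30457899  0.0606556 ]
```

View pics/w28c.png

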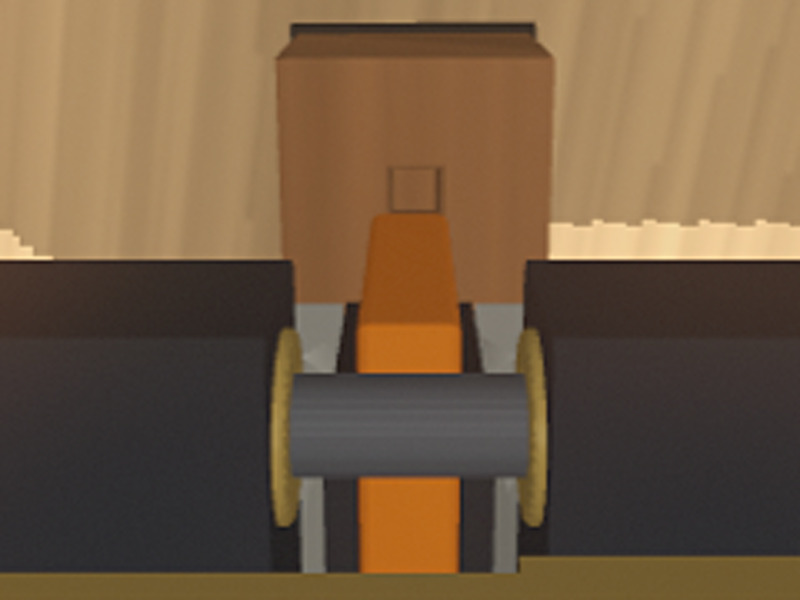

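{"api": "apply_moves", "payload": {
  "deltas": [
    {"tx": -0.003,"ty": 0,"tz": 0.0008,"turn": 0,"gripper": 0.005},
    {"tx": -0.003,"ty": 0.003,"tz": 0.0008,"turn": 0,"gripper": 0.005},
    {"tx": -0.003,"ty": 0.009,"tz": 0.0008,"turn": 0,"gripper": 0.005},
    {"tx": -0.003,"ty": 0.015,"tz": 0.0008,"turn": 0,"gripper": 0.005},
    {"tx": -0.003,"ty": 0.021,"tz": 0.0008,"turn": 0,"gripper": 0.005}
  ]
}}

```text
time_s: 23.95
tcp_pos: [0.5405, -0.2809, 0.1362]
eef_rot: [-90.0, -0.0, 98.2]
contact_force: [-0.2, 0.0, -0.6]
gripper_width: 0.0122
```

```bash
python3 -c "
from h import *
plan((.5403,-.2797,.1),98.4)"
```

```text
t 23.95 tcp [ 0.5405 -0.2809  0.1362] yaw 98.2 | need tx ty tz [0.0012 0.0362 0.0001] turn -0.0035 n 0.7 F [-0.2  0.  -0.6] w 0.0122 j6 17.3
```

{"api": "apply_moves", "payload": {
  "deltas": [
    {"tx": 0.001,"ty": 0.006,"tz": 0,"turn": 0,"gripper": 0.005},
    {"tx": 0.001,"ty": 0.013,"tz": 0,"turn": 0,"gripper": 0.005},
    {"tx": 0.001,"ty": 0.02,"tz": 0,"turn": 0,"gripper": 0.005},
    {"tx": 0.001,"ty": 0.026,"tz": 0,"turn": 0,"gripper": 0.005},
    {"tx": 0.001,"ty": 0.031,"tz": 0,"turn": 0,"gripper": 0.005}
  ]
}}

```text
time_s: 24.45
tcp_pos: [0.5403, -0.28, 0.105]
eef_rot: [-90.0, -0.0, 98.2]
contact_force: [-0.2, -0.0, -0.9]
gripper_width: 0.0121
```

{"api": "apply_moves", "payload": {
  "deltas": [
    {"tx": 0,"ty": 0.002,"tz": 0,"turn": 0,"gripper": 0.005},
    {"tx": 0,"ty": 0.004,"tz": 0,"turn": 0,"gripper": 0.005},
    {"tx": 0,"ty": 0.0055,"tz": 0,"turn": 0,"gripper": 0.005}
  ]
}}

```text
time_s: 24.75
tcp_pos: [0.5406, -0.2802, 0.1007]
eef_rot: [-90.0, 0.0, 98.2]
contact_force: [-4.1, 3.4, 13.1]
gripper_width: 0.0117
```

```bash
python3 snap.py 29; python3 -c "
from h import *
p=cv2.imread('pics/w29.png');cv2.imwrite('pics/w29c.png',cv2.resize(p[180:360,200:440],(800,600),interpolation=cv2.INTER_CUBIC))
K=camera_info('wrist')['K'];C=cloud(np.load('w29d.npy'),K,np.load('w29T.npy'))
for v in range(232,292,8): print(v,(C[v,322]*1000).round(1))"
```

```text
t 24.75 tcp [ 0.5406 -0.2802  0.1007] yaw 98.21 | need tx ty tz [0. 0. 0.] turn -1.4276 n 0.0 F [-4.1  3.4 13.1] w 0.0117 j6 17.2
232 [ 543.7 -302.7   59.6]
240 [ 543.1 -298.6   62. ]
248 [ 543.3 -300.4   84.8]
256 [ 543.3 -300.4   98.5]
264 [ 543.3 -300.8  111. ]
272 [ 543.2 -300.4  119.6]
280 [ 543.1 -299.6  126.3]
288 [ 542.6 -296.2  125.5]
```

View pics/w29c.png

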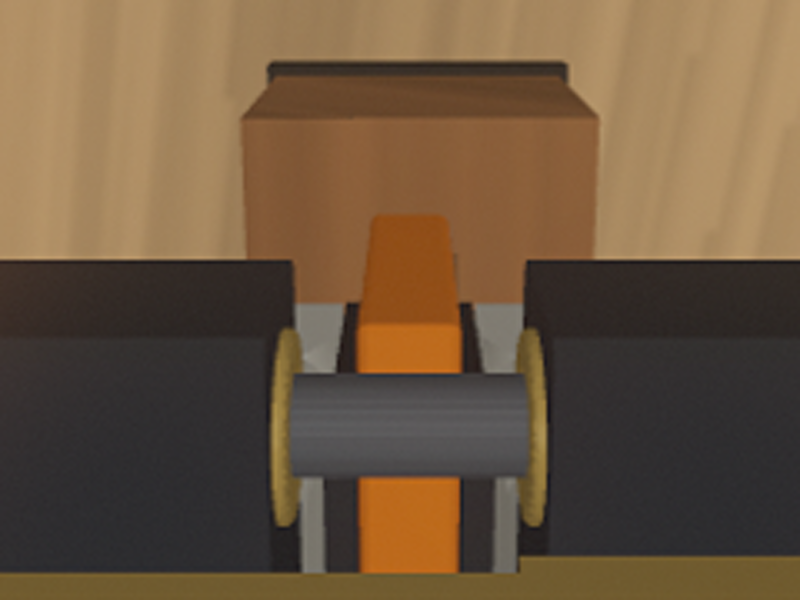

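Seated: the head top is at about 125–126 mm and there's a 13 N seating force. Next: release, rise and look.

{"api": "apply_moves", "payload": {
  "deltas": [
    {"tx": 0,"ty": -0.0005,"tz": 0,"turn": 0,"gripper": 0.02},
    {"tx": 0,"ty": -0.0005,"tz": 0,"turn": 0,"gripper": 0.04},
    {"tx": 0,"ty": -0.0005,"tz": 0,"turn": 0,"gripper": 0.04},
    {"tx": 0,"ty": -0.0005,"tz": 0,"turn": 0,"gripper": 0.04},
    {"tx": 0,"ty": -0.01,"tz": 0,"turn": 0,"gripper": 0.04}
  ]
}}

```text
time_s: 25.3
tcp_pos: [0.5395, -0.2798, 0.1093]
eef_rot: [-89.9, -0.1, 98.2]
contact_force: [-0.1, 0.3, 0.3]
gripper_width: 0.0392
```

{"api": "apply_moves", "payload": {
  "deltas": [
    {"tx": 0,"ty": -0.02,"tz": 0,"turn": 0,"gripper": 0.04},
    {"tx": 0,"ty": -0.05,"tz": 0,"turn": 0,"gripper": 0.04},
    {"tx": 0.0,"ty": -0.085,"tz": 0,"turn": 0,"gripper": 0.04},
    {"tx": 0.04,"ty": -0.1,"tz": 0,"turn": 0,"gripper": 0.04},
    {"tx": 0.085,"ty": -0.1,"tz": 0,"turn": 0,"gripper": 0.04}
  ]
}}

```text
time_s: 25.8
tcp_pos: [0.5297, -0.1963, 0.2136]
eef_rot: [-90.3, 0.1, 98.1]
contact_force: [0.5, 1.8, 0.6]
gripper_width: 0.0397
```

```bash
python3 snap.py 30; python3 -c "
from h import *
for n in('scene','top'):
    p,d=capture(n);cv2.imwrite(f'pics/{n}30.png',p[:,:,::-1])
i=camera_info('wrist');K=i['K'];C=cloud(np.load('w30d.npy'),K,np.load('w30T.npy'))
p=np.load('w30p.npy');hsv=cv2.cvtColor(p,cv2.COLOR_RGB2HSV);m=(hsv[...,0]<14)&(hsv[...,1]>180)&(hsv[...,2]>80);q=C[m];print(m.sum(),q[:,2].min(),np.percentile(q[:,2],[1,50,99]),q.mean(0))"
```

```text
t 25.8 tcp [ 0.5297 -0.1963  0.2136] yaw 98.06 | need tx ty tz [0. 0. 0.] turn -1.4301 n 0.0 F [0.5 1.8 0.6] w 0.0397 j6 8.5
46 0.05991629859997122 [0.06011923 0.12441773 0.25233763] [ 0.54306561 -0.26877596  0.12122935]
```

View pics/w30.png

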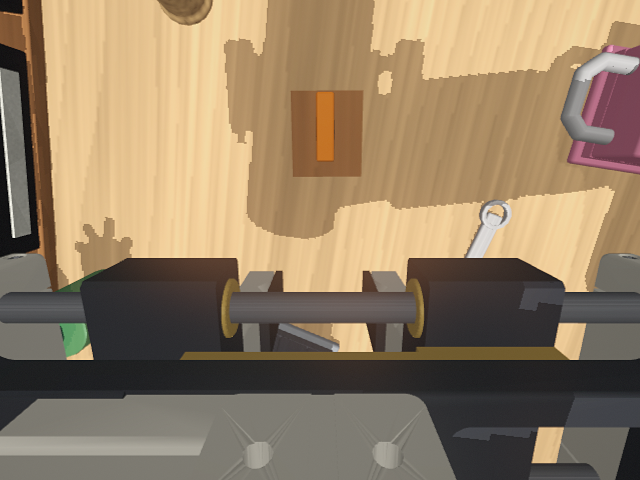

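View pics/scene30.png

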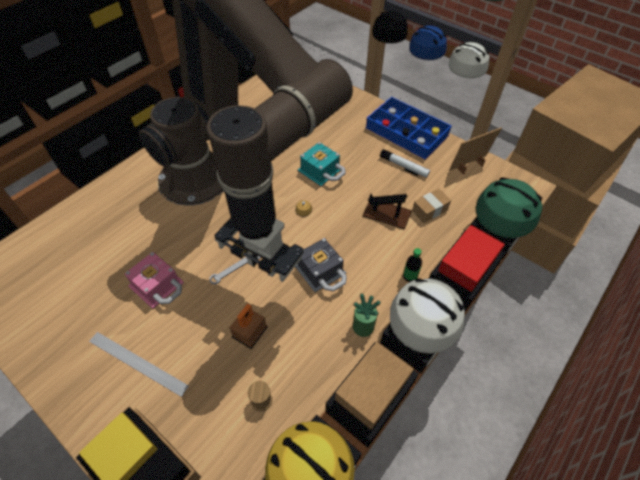

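View pics/top30.png

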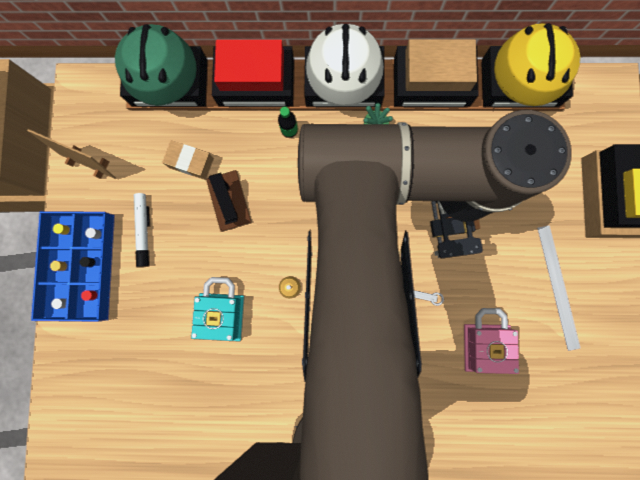

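{"api": "apply_moves", "payload": {
  "deltas": [
    {"tx": 0,"ty": 0,"tz": 0,"turn": 0,"gripper": 0.04},
    {"tx": 0,"ty": 0,"tz": 0,"turn": 0,"gripper": 0.04},
    {"tx": 0,"ty": 0,"tz": 0,"turn": 0,"gripper": 0.04}
  ]
}}

```text
time_s: 26.25
tcp_pos: [0.5283, -0.1967, 0.2099]
eef_rot: [-90.0, -0.0, 98.1]
contact_force: [0.0, -0.6, -1.0]
gripper_width: 0.0401
```

```bash
python3 -c "
from h import *
plan((.5,-.2,.2),98); print(r.close_job())"
```

```text
t 26.25 tcp [ 0.5283 -0.1967  0.2099] yaw 98.13 | need tx ty tz [0.0008 0.01   0.0284] turn 0.0022 n 0.6 F [ 0.  -0.6 -1. ] w 0.0401 j6 8.7
the job is handed in; nothing more can be done
None
```

The job is done and handed in at 26.3 s, with the key standing fully down in the key block.

- **Key to the block:** I took the key off the rest and tipped it upright against the side of the block. The first try at the slot jammed at about 14 N because the key leaned about 8 degrees. I straightened it and it went in freely. When I let go it dropped fully down (head top at about 125 mm).
- **Key in the lock:** I took it afresh across the head's thickness and pushed it home in the dark lock (head top at 135 mm, about 22 N). I turned it clockwise until the torque rose to 0.45 N m at the stop, then back until it rose to 0.66 N m at the home stop. After drawing it out, the picture showed the plug square with the lock, so back home.
- **Last checks:** The key stands upright in the block with its head top at about 124–126 mm (125 expected when fully down). The gripper is open and clear of everything. By eye, nothing else on the counter had moved in the last pictures; the arm hid part of the top view.
- **What disagreed:** The top and wrist cameras differed by 2–3 mm on the lock's position, and the wrist camera's reported calibration shifted by about 2 mm during the job. For the lock and the last placing I aligned by measuring key and slot in the same picture.

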